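Index the stop turret to 5 and seat a pedal enclosure against its stop screw

ROBOT

A 6-joint arm with a two-finger parallel gripper is mounted at the origin on the work surface. World frame = base frame: x ahead of the robot, y to its left, z up, the work surface at z = 0. Lengths are in mm, angles in rad, forces in N, time in s.
With the tool pointing down it reaches from about 275 to 825 mm from the base axis. Payload 5.2 kg.
Tool frame: the origin (TCP) lies between the finger pads; the fingertips stand 17 mm ahead of it and the grasp point (between the pads) lies 2 mm behind it; x points along the fingers, y is the direction in which the jaws open and shut, and the axes are right-handed (so a half turn about x gives the same grasp; the last joint's range is limited). The gripper opens to 93 mm and grips with 3 to 60 N. Pads are 15 mm wide; open, the fingers measure 128 mm over their backs; the gripper's body (75 mm by 188 mm) begins 65 mm behind the grasp point.
Start: joints at [-1.385, 0.259, 1.535, -0, 1.348, -0.203], TCP at [208.514, -508.947, 235.653] pointing down, gripper open.
Joint ranges: [-3.14, 3.14], [-0.91, 2.08], [0.19, 2.58], [-1.22, 4.36], [0.22, 2.71], [-3.12, 3.12]. Speed limits (rad/s): [2.57, 2.57, 3.14, 3.14, 3.14, 3.14].

INTERFACE

Orientations are given as a unit quaternion [x, y, z, w].
In Python, from workcell import arm gives the robot as it stands.
- The arm moves only by the shell command python3 -m creep 'ROWS' [FORCE]. ROWS is a JSON object of lists of equal length, an entry for each row: "delta_pos": the shift along the tool's x, y, z in cm, a list of three; "twist": the turn, a rotation vector about the tool's x, y, z in degrees, a list of three; "fingers": the gripper's target within -1 to 1 (shut at 1, half-way at 0, fully open at -1). In form: {"delta_pos": [[x, y, z], ...], "twist": [[ax, ay, az], ...], "fingers": [fingers, ...]}. A call has 1 to 10 rows; each row shifts and turns the commanded pose from where the row before left it, along the tool's axes as they then stand; what a row does not reach is not made up. A row lasts 1/8 s, in which the tool goes at most 62.5 mm and 10.7 degrees, less where a joint would pass 70% of its speed; a pose out of reach is approached as far as the arm can. A call is refused whole if a number of a shift passes 6.25 or a number of a turn 10.7, either way. A call with a gripper value outside its range is refused whole. The fingers move at their own pace and stop on an object; FORCE is the grip in N (left out, the last holds). Time passes only in rows, so rows that do not move let the fingers close. It gives the time, the measured TCP pose, the force and the opening at its end, in the units of the state.
- arm.get_state(): the state, without advancing time (a new reading comes with each control period).
- arm.read_camera(name): name is "scene" or "top"; returns the picture (480x640x3 uint8, red, green, blue); there is no depth.
- arm.calibration(name): a dict with "camera_matrix" (3x3 intrinsics, pixels), "world_to_cam" (4x4, takes a point from world to camera coordinates). Camera axes: x right, y up, looking along -z (the intrinsics and any distortion apply to the point x, -y, -z); pixel columns grow to the right and rows downward; lengths in mm; the calibration is good to about 2 mm. A picture is of the moment at which its call begins. calibration takes no time and is no camera call.
- arm.finish_job(): hands the job in, once; it reports no verdict.
The state is a dict: "time_s": time; "joint_positions": joint angles; "joint_vel": joint speeds; "effort": joint torques, N m; "tcp_pos": TCP position; "tool_rot": TCP orientation; "force": force on the tool from outside, world axes, zero at the start; "moment": the same for the moment, N m; "grip_width": finger opening in mm.
Only numpy, scipy, OpenCV 4.12 (cv2) and the standard library are available. Lean on these libraries where they do the work, as an engineer would, in place of code of your own. Each camera call takes 0.05 s, during which the arm holds its last target.

TASK

Set the stop turret to 5: press its knob down off the index against the spring, turn it until the 5 stands in the window, and let it come up home into its notch. Then slide the enclosure squarely along the fence until the end of it that faces the turret bears snugly on stop screw 5, and leave it there, flat on the plate, ready for drilling. Feel for each contact and force nothing: neither the index, nor the stop screw, nor the fence; and leave the other tools where they lie.

Things in the scene. Friction and masses are not known exactly. Their poses are not given: they have to be found in the camera images.
- plate: Gray steel fixture plate, 300 x 500 mm, 10 mm thick, fixed on the bench, turned up to 0.25 rad. Origin on its underside. x points from its near long side towards the fence, y along the fence towards the turret. Its top reaches from x = -185 to +115 and y = -250 to +250 mm. A fixed cast-iron bench clamp, 180 mm tall, stands in the corner x -20 to +100, y -260 to -175 mm.
- fence: Fixed steel bar on the plate, 14 mm wide, 14 mm high above the plate's top, from y = -195 to +45 mm in the plate's frame; its guiding face looks to -x and lies at x = +30 mm. Origin on the plate's top above the plate's origin, axes as the plate's.
- bracket: The turret's fixed cast bracket: foot, rear column, and a flat cover plate with a window, top 48 mm above the plate's top, 108 mm along x, from 60 mm before to 104 mm behind the axis along y. Holds the index crown with eight notches. Origin on the turret's axis at the plate's top; in the plate's frame x = 0, y = +125 mm.
- stop_turret: Upright spindle with knob, black number drum and eight radial stop screws of unlike lengths (8 mm thick, domed tips, 21.5 mm above the plate's top), turning and sinking as one. A spring holds it up, locked in a notch: about 5 N starts it down, free of the index from 4.5 mm down (9 N), bottom at 7.5 mm (12 N). Held down it turns freely and endlessly. Let go, it rises into the nearer notch.
- knob (a point): Point on the turret's axis in its upright round knurled knob (36 mm diameter, 34 mm tall): 20 mm above the knob's underside, 14 mm below its top. With the turret up home it is 78 mm above the plate's top (30 mm above the cover's top); it sinks with the knob. Before 4.5 mm of sinking the knob must not be turned; between numbers it may stay low on a crest.
- index (a joint): Angle of the turret in rad, counter-clockwise positive seen from above; 0 (or any whole turn) = 5 in the window; one number is 0.785 rad: +0.785 shows 6, -0.785 shows 4. Numbers 1 to 8. Starts at any number but 5, or resting between two.
- window (a point): Centre of the bright-framed window (23 mm along x, 18 mm along y) in the cover plate, 40 mm from the turret's axis towards the plate's -y, on the cover's top face. Fixed.
- five (a point): Centre of the white numeral 5 (18 mm tall) on the drum's upper face, 40 mm from the axis. Stop screw 5 lies below it and points the same way; with 5 in the window, along the plate's -y at x = 0. The screw is reset for each batch and its setting is not known: its tip is 61 to 73 mm from the axis. It is rigid: pressing on it builds force quickly.
- enclosure: Closed die-cast pedal enclosure, enamelled, loose on the plate: 60 mm (own x) by 112 mm (own y) by 38 mm high, about 260 g. Origin at the centre of its underside. Own +y end faces the turret. Starts clear of the fence, turned up to 0.3 rad from the plate.
- enclosure_centre (a point): Centre of the enclosure, half-way up (19 mm above the plate's top), axes as the enclosure's. Flush along the fence it is at x = 0 in the plate's frame.
- enclosure_end (a point): Middle of the enclosure's +y end face, 21.5 mm above its underside: the spot that meets the stop screw.
- centre_punch: Bystander: steel centre punch, 122 mm long, 11 mm thick, lying along the plate's near edge.
- step_drill: Bystander: step drill bit, 68 mm long, up to 22 mm thick, lying on the plate on the near side of the turret.
- deburring_tool: Bystander: chrome deburring tool, 135 mm long, 13 mm thick, lying along y behind the fence.
- base_lid: Bystander: flat enclosure lid 60 x 112 x 4 mm on the bench, right of the plate.
- cutting_oil: Bystander: small upright bottle, 48 mm thick, 120 mm tall, on the bench left of the plate.

How it is judged:
By the outcome, as a careful person would: the job done as asked, in the order asked, and still so for the second after the job is handed in, with the robot touching nothing.
It also fails if it takes over 69 s, if anything falls off the work surface, if the arm or the gripper's body presses on something with over 40 N, if the wrist force passes 120 N, or if a joint passes its speed limit or range.

## Working session

There is one attempt and no reset: what is moved stays moved. The work goes in short steps, Python scripts to look and compute and a shell command to move; the robot and the scene stay as the last step left them, time stands still between calls to the robot, and variables do not carry over. Pictures are saved under pics/ and viewed, and the job is handed in when it is done.

```bash
ls; mkdir -p pics; python3 - <<'E'
from workcell import arm
import cv2
for n in("scene","top"):
    im=arm.read_camera(n); cv2.imwrite(f"pics/{n}0.png",im[:,:,::-1])
    c=arm.calibration(n); print(n,c)
print(arm.get_state())
E
```

```text
pics
scene {'camera_matrix': array([[501.5936041 ,   0.        , 320.271996  ],
       [  0.        , 501.5936041 , 234.37791003],
       [  0.        ,   0.        ,   1.        ]]), 'world_to_cam': array([[ 4.62820192e-01,  8.86224875e-01,  2.00733882e-02,
        -2.41058283e+02],
       [-5.88458584e-01,  2.90222336e-01,  7.54643949e-01,
         2.47275017e+02],
       [ 6.62958494e-01, -3.61076815e-01,  6.55827393e-01,
        -1.49967957e+03],
       [ 0.00000000e+00,  0.00000000e+00,  0.00000000e+00,
         1.00000000e+00]])}
top {'camera_matrix': array([[488.42717462,   0.        , 322.0206094 ],
       [  0.        , 488.42717462, 238.389442  ],
       [  0.        ,   0.        ,   1.        ]]), 'world_to_cam': array([[-1.56701606e-02, -9.99784624e-01, -1.36070227e-02,
         4.41083308e+00],
       [ 9.86378784e-01, -1.76857646e-02,  1.63536260e-01,
        -5.81644186e+02],
       [-1.63741689e-01, -1.08590390e-02,  9.86443481e-01,
        -1.21083578e+03],
       [ 0.00000000e+00,  0.00000000e+00,  0.00000000e+00,
         1.00000000e+00]])}
{'time_s': 0.1, 'joint_positions': array([-1.38480554e+00,  2.59261264e-01,  1.53595642e+00,  4.43826554e-05,
        1.34800183e+00, -2.02819816e-01]), 'joint_vel': array([-0.00142532, -0.00209372, -0.00347645, -0.00182355,  0.00195081,
       -0.0006492 ]), 'effort': array([ 3.26358590e-03, -4.38207793e+01, -2.84644639e+01,  7.22512160e-02,
        3.62031616e-02, -4.43862768e-05]), 'tcp_pos': array([ 208.43840831, -508.48081655,  234.91249884]), 'tool_rot': array([ 0.6938074 ,  0.13717263, -0.69376712,  0.13602257]), 'force': array([-1.43856298,  1.34734078,  0.39117276]), 'moment': array([-0.07197943, -0.11249084,  0.03877896]), 'grip_width': 93.00203464525497}
```

View pics/scene0.png

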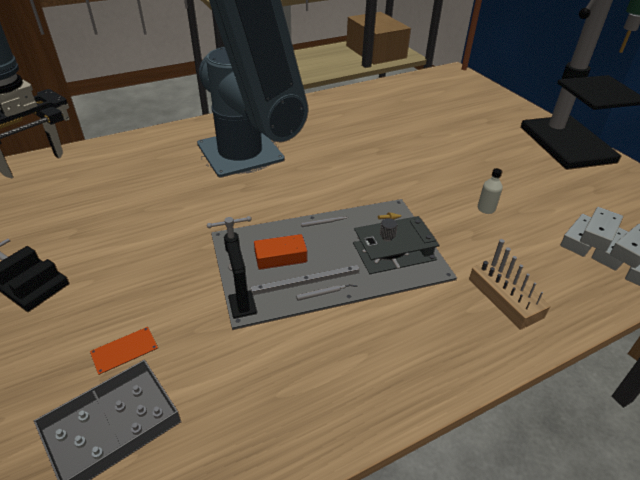

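View pics/top0.png

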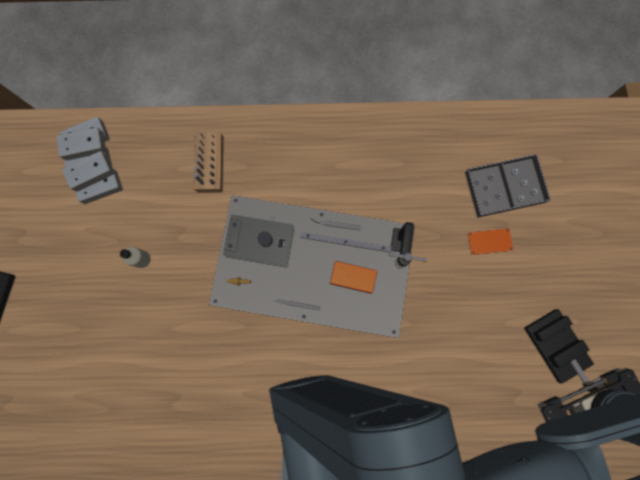

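The top view shows the plate at about (212–412, 195–336), the knob near (265,240) and the enclosure near (354,277). The robot is clear of the plate. I'll zoom in next.

```bash
python3 - <<'E'
import cv2
a=cv2.imread("pics/top0.png")[185:345,200:430]; cv2.imwrite("pics/top0z.png",cv2.resize(a,None,fx=3.4,fy=3.4,interpolation=cv2.INTER_CUBIC))
a=cv2.imread("pics/scene0.png")[195:335,205:465]; cv2.imwrite("pics/scene0z.png",cv2.resize(a,None,fx=3,fy=3,interpolation=cv2.INTER_CUBIC))
a=cv2.imread("pics/scene0.png")[200:280,340:450]; 
b=cv2.imread("pics/top0.png")[205:275,215:305]
cv2.imwrite("pics/tur0.png",cv2.resize(a,None,fx=7,fy=7,interpolation=cv2.INTER_CUBIC))
cv2.imwrite("pics/tur0t.png",cv2.resize(b,None,fx=8,fy=8,interpolation=cv2.INTER_CUBIC))
E
```

```text
(no output)
```

View pics/top0z.png

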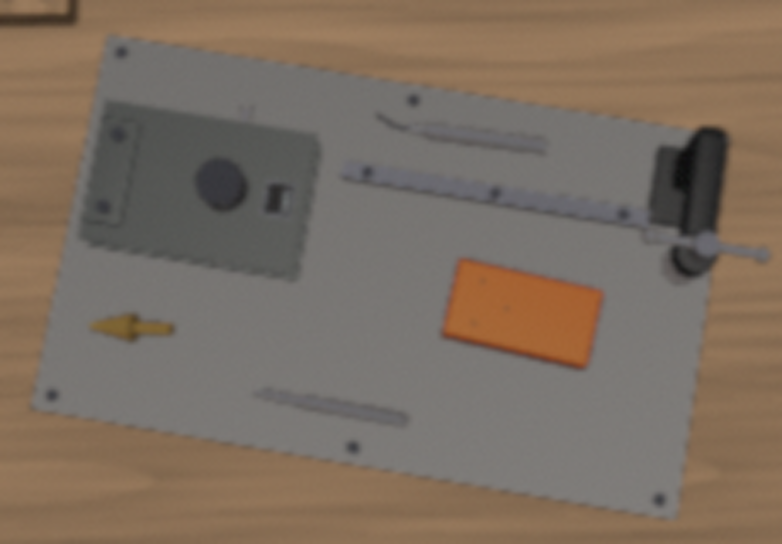

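View pics/tur0.png

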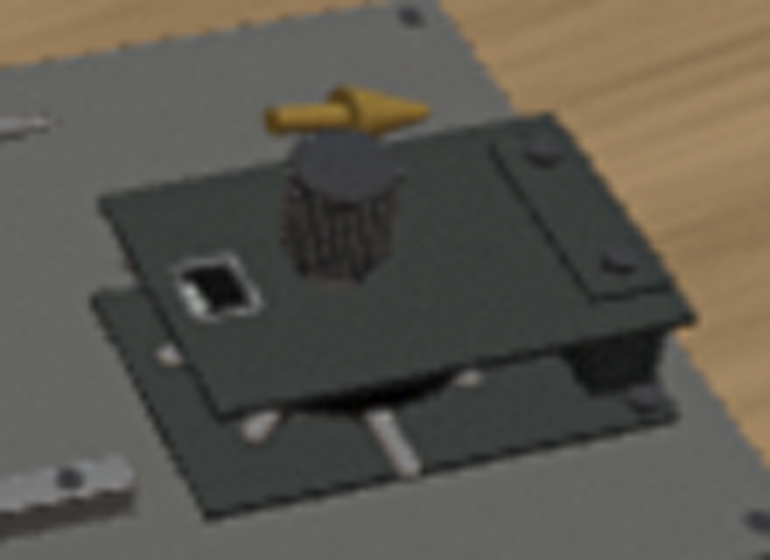

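View pics/tur0t.png

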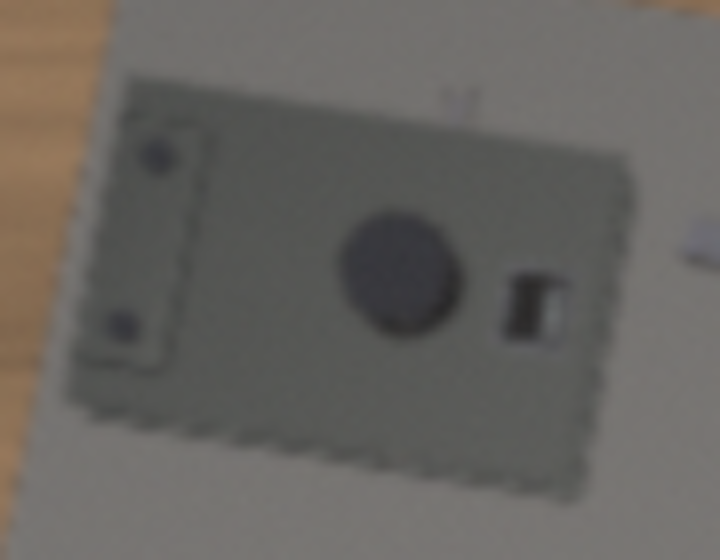

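View pics/scene0z.png

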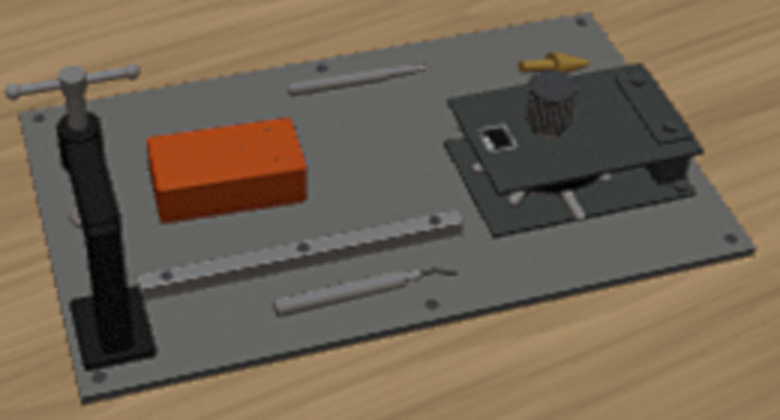

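Zoomed crops: the window is near top pixel (281.5,243) and the knob is near (265,239). The window is mostly dark with a bright strip. Next I'll fit the plate pose and look closely at the window.

```bash
cat > h.py <<'E'
import numpy as np, cv2
from workcell import arm
C={n:arm.calibration(n) for n in("scene","top")}
def proj(n,P):
    P=np.atleast_2d(P).astype(float); K=C[n]["camera_matrix"];T=C[n]["world_to_cam"]
    c=P@T[:3,:3].T+T[:3,3]; c=c*[1,-1,-1]
    u=c@K.T; return u[:,:2]/u[:,2:]
def ray(n,uv,z):
    K=C[n]["camera_matrix"];T=C[n]["world_to_cam"]
    uv=np.atleast_2d(uv).astype(float)
    d=np.c_[uv,np.ones(len(uv))]@np.linalg.inv(K).T*[1,-1,-1]
    d=d@T[:3,:3]; o=-T[:3,:3].T@T[:3,3]
    s=(z-o[2])/d[:,2]; return o+d*s[:,None]
E
python3 - <<'E'
from h import *
top=cv2.imread("pics/top0.png"); sc=cv2.imread("pics/scene0.png")
# plate corners from top zoom (u=200+x/3.4 ...), order: -x? print world
z=np.array([[110,36],[38,407],[675,517],[728,130]])/3.4+[200,185]
print(ray("top",z,10))
hs=cv2.cvtColor(top,cv2.COLOR_BGR2HSV)
# plate corner bolts
b=np.array([[121,52],[52,395],[352,446],[659,499],[413,99]])/3.4+[200,185]
print(ray("top",b,10))
b=np.array([[581,21],[730,239],[431,304],[98,377],[38,117],[321,67]])/3+[205,195]
print(ray("scene",b,10))
for n,im,c in(("top",top,(281,243)),("scene",sc,(371,241))):
    a=im[c[1]-9:c[1]+10,c[0]-12:c[0]+13]; print(a.mean(2).astype(int))
# enclosure
m=cv2.inRange(hs,(3,150,90),(18,255,255)); cs,_=cv2.findContours(m,0,1)
for c in cs:
    if cv2.contourArea(c)>200:print(cv2.minAreaRect(c))
E
```

```text
[[ 709.48383867  235.48434924   10.        ]
 [ 417.99282645  286.57478857   10.        ]
 [ 327.96044647 -197.10748086   10.        ]
 [ 624.42866018 -250.7830198    10.        ]]
[[ 696.25404291  226.547652     10.        ]
 [ 426.94940183  275.99959496   10.        ]
 [ 384.68609004   46.12741717   10.        ]
 [ 341.47751233 -185.59271971   10.        ]
 [ 653.83386245   -4.49895988   10.        ]]
[[ 427.24856908  279.8423044    10.        ]
 [ 697.50281421  228.18483968   10.        ]
 [ 654.14748934   -2.21865293   10.        ]
 [ 611.08360461 -233.84229645   10.        ]
 [ 341.00606066 -183.47591177   10.        ]
 [ 384.10232456   47.81882115   10.        ]]
[[ 59  71  80  86  87  88  86  87  87  88  87  87  88  88  87  88  88  88
   88  88  89  86  83  82  96]
 [ 57  63  74  83  86  86  87  88  87  86  87  88  88  88  88  88  87  89
   88  87  88  85  84  83  96]
 [ 58  58  66  79  84  87  87  87  86  88  88  89  88  88  88  88  88  89
   88  89  88  86  86  85  96]
 [ 57  55  56  70  82  87  89  87  89  90  90  90  92  89  90  90  88  89
   90  88  87  86  88  93 102]
 [
[... 3065 characters left out ...]
  45  60  60  57  60  60  62  61  58  57  58  58  60
   59  57  60  61  59  60  61]
 [ 58  61  59  59  54  36  57  59  60  58  59  59  59  58  61  61  59  59
   59  60  60  60  60  60  59]
 [ 61  60  59  59  57  48  42  59  61  58  59  59  60  60  58  58  59  60
   59  60  61  59  60  58  60]
 [ 60  62  57  63  83  91  46  55  59  60  59  60  59  61  61  60  59  59
   59  60  60  59  60  60  57]
 [ 60  60  59  82 124 125  79  50  59  58  59  60  59  59  60  59  60  59
   61  58  59  60  60  61  59]]
((353.2780456542969, 276.794921875), (42.42349624633789, 22.7108097076416), 12.994616508483887)
((490.07318115234375, 241.15855407714844), (22.4176025390625, 42.73700714111328), 83.6598129272461)
```

```bash
python3 - <<'E'
from h import *
th=-0.183; O=np.array([553.4,15.2]); R=np.array([[np.cos(th),-np.sin(th)],[np.sin(th),np.cos(th)]])
loc=lambda p:(p[:,:2]-O)@R
print("knobtop",loc(ray("top",[[264.75,238.5]],102)), loc(ray("scene",np.array([[347,165]])/7+[340,200],102)))
print("window top",loc(ray("top",np.array([[533,308]])/8+[215,205],58)),"sc",loc(ray("scene",np.array([[216,286]])/7+[340,200],58)))
p=np.array([[162,353],[250,435],[412,472],[375,415],[475,380],[275,420]])/7+[340,200]
for z in(31.5,26):
  q=loc(ray("scene",p,z))-[0,125]; print(np.c_[q,np.degrees(np.arctan2(q[:,1],q[:,0])),np.hypot(*q.T)].round(1))
p=np.array([[455,90],[475,90],[463,115]])/8+[215,205]
q=loc(ray("top",p,31.5))-[0,125]; print(np.c_[q,np.degrees(np.arctan2(q[:,1],q[:,0])),np.hypot(*q.T)].round(1))
print(loc(ray("top",np.array([[343,172],[640,215],[345,160]])/3.4+[200,185],24)))
print(loc(ray("scene",np.array([[462,212],[138,277]])/3+[205,195],24)))
E
```

```text
knobtop [[ -0.72239355 122.14051903]] [[  2.84208782 125.98817791]]
window top [[-0.1291336  84.11271155]] sc [[-0.24850106 87.28274534]]
[[ -1.7 -53.4 -91.9  53.5]
 [ 41.6 -40.2 -44.   57.8]
 [ 70.9   2.5   2.   71. ]
 [ 44.    1.6   2.   44. ]
 [ 37.8  39.1  46.   54.4]
 [ 37.4 -30.  -38.7  47.9]]
[[ -7.2 -50.9 -98.   51.4]
 [ 36.4 -37.6 -45.9  52.3]
 [ 66.    5.4   4.6  66.2]
 [ 38.9   4.5   6.6  39.1]
 [ 32.6  42.3  52.4  53.4]
 [ 32.2 -27.3 -40.3  42.2]]
[[70.7  0.8  0.6 70.7]
 [71.8 -5.7 -4.6 72. ]
 [62.9 -3.4 -3.1 63. ]]
[[  33.58778159   42.01148922]
 [  38.08091522 -189.13143602]
 [  43.13196404   42.11889648]]
[[  34.79708407   48.53171817]
 [  33.23793486 -192.82821846]]
```

```bash
python3 - <<'E'
from h import *
th=-0.183; O=np.array([553.4,15.2]); R=np.array([[np.cos(th),-np.sin(th)],[np.sin(th),np.cos(th)]])
def win(n,im,z,sc=16):
    # rectify patch of plate frame around window: rows = x from +25..-25 (up=+x), cols = y+25..  (left=+y)
    g=np.arange(-22,22,1/sc*2)
    X,Y=np.meshgrid(g[::-1],g[::-1],indexing='ij')
    L=np.stack([X.ravel(),85+Y.ravel()],1)@R.T+O
    uv=proj(n,np.c_[L,np.full(len(L),z)]).astype(np.float32).reshape(*X.shape,2)
    return cv2.remap(im,uv[...,0],uv[...,1],cv2.INTER_CUBIC)
o=[]
for n in("top","scene"):
    im=cv2.imread(f"pics/{n}0.png"); w=win(n,im,55).astype(float); o.append(np.clip(w*1.7,0,255).astype(np.uint8))
cv2.imwrite("pics/win0.png",np.hstack(o))
E
```

```text
(no output)
```

View pics/win0.png

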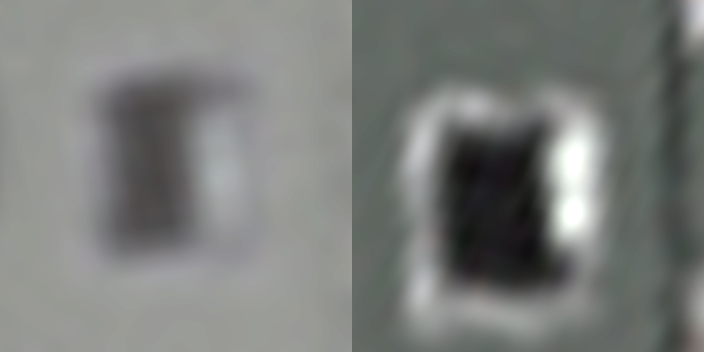

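Window rectified: the strip on the right shows two blobs, i.e. two stacked right-hand strokes, so it reads as a 1. The screw tips lie at 0, ±45 and −90°, so the turret sits in a notch and needs a half turn. Next I'll work out the move to the knob.

```bash
cat >> h.py <<'E'
from scipy.spatial.transform import Rotation as Ro
th=-0.183; O=np.array([553.4,15.2]); R=np.array([[np.cos(th),-np.sin(th)],[np.sin(th),np.cos(th)]])
loc=lambda p:(np.atleast_2d(p)[:,:2]-O)@R
wor=lambda p:np.atleast_2d(p)@R.T+O
def st(tgt=None):
    s=arm.get_state(); M=Ro.from_quat(s["tool_rot"]).as_matrix()
    p=s["tcp_pos"]; print("t",round(s["time_s"],3),"tcp",p.round(2),"plate",loc(p)[0].round(2),"F",s["force"].round(2),"Fplate",(s["force"][:2]@R).round(2),"M",s["moment"].round(2),"w",round(s["grip_width"],2))
    print("q",s["joint_positions"].round(3),"tooly yaw deg",np.degrees(np.arctan2(M[1,1],M[0,1])).round(2),"x",M[:,0].round(3),"y",M[:,1].round(3),"z",M[:,2].round(3))
    if tgt is not None: print("delta tool cm",(M.T@(np.array(tgt)-p)/10).round(3))
    return s,M
E
python3 - <<'E'
from h import *
k=wor([0,125])[0]; print(k)
s,M=st([*k,150])
print("plate x/y yaw deg",np.degrees(th),90+np.degrees(th))
c=np.array([[460,258],[603,290],[586,362],[443,333]])/3.4+[200,185]
q=loc(ray("top",c,48)); print(q, q.mean(0))
c=np.array([[148,137],[294,119],[305,172],[158,191]])/3+[205,195]
q=loc(ray("scene",c,48)); print(q, q.mean(0))
E
```

```text
[576.14753681 138.1127722 ]
t 0.1 tcp [ 208.44 -508.48  234.91] plate [-243.9  -577.71] F [-1.44  1.35  0.39] Fplate [-1.66  1.06] M [-0.07 -0.11  0.04] w 93.0
q [-1.385  0.259  1.536  0.     1.348 -0.203] tooly yaw deg -67.72 x [-0.     0.002 -1.   ] y [ 0.379 -0.925 -0.002] z [-0.925 -0.379 -0.   ]
delta tool cm [  8.586 -45.881 -58.534]
plate x/y yaw deg -10.485127650894064 79.51487234910593
[[ -20.40530075  -58.26177885]
 [ -26.53170339 -167.7319033 ]
 [ -81.71118969 -163.24528088]
 [ -78.07215642  -54.88216263]] [ -51.68008756 -111.03028142]
[[ -82.73152665 -160.67072838]
 [ -72.79674761  -49.83023653]
 [ -13.61800539  -57.98873365]
 [ -23.28429857 -165.38452319]] [ -48.10764455 -108.46855544]
```

```bash
python3 -m creep '{"delta_pos":[[0,-3.53,-4.5],[0,-3.53,-4.5],[0,-3.53,-4.5],[0,-3.53,-4.5],[0,-3.53,-4.5],[0,-3.53,-4.5],[0,-3.53,-4.5],[0,-3.53,-4.5],[0,-3.53,-4.5],[0,-3.53,-4.5]],"twist":[[0,0,0],[0,0,0],[0,0,0],[0,0,0],[0,0,0],[0,0,0],[0,0,0],[0,0,0],[0,0,0],[0,0,0]],"fingers":[-1,-1,-1,-1,-1,-1,-1,-1,-1,-1]}' 25
python3 -m creep '{"delta_pos":[[0,-3.53,-4.5],[0,-3.53,-4.5],[0,-3.53,-4.5],[0,0,0],[0,0,0]],"twist":[[0,0,0],[0,0,0],[0,0,0],[0,0,0],[0,0,0]],"fingers":[-0.5,-0.4,-0.3,-0.3,-0.3]}'
python3 - <<'E'
from h import *
k=wor([0,125])[0]
st([*k,90])
E
```

```text
time_s: 1.35
tcp_pos: [491.6, -9.9, 235.5]
tool_rot: [-0.694, -0.137, 0.694, -0.137]
force: [1.5, -0.4, 0.4]
grip_width: 92.8
time_s: 1.98
tcp_pos: [575.3, 137.3, 234.9]
tool_rot: [-0.693, -0.137, 0.694, -0.137]
force: [-0.4, -0.6, -0.0]
grip_width: 61.0
t 1.975 tcp [575.26 137.31 234.89] plate [ -0.73 124.05] F [-0.45 -0.57 -0.03] Fplate [-0.34 -0.65] M [-0.02  0.03 -0.01] w 60.99
q [ 4.600e-02  3.350e-01  1.432e+00 -1.000e-03  1.377e+00  1.227e+00] tooly yaw deg -67.67 x [-0.002 -0.001 -1.   ] y [ 0.38  -0.925 -0.   ] z [-0.925 -0.38   0.002]
delta tool cm [14.489 -0.039 -0.14 ]
```

```bash
python3 -m creep '{"delta_pos":[[3,-0.04,-0.14],[4,0,0],[4,0,0],[0,0,0]],"twist":[[0,0,0],[0,0,0],[0,0,0],[0,0,0]],"fingers":[-0.3,-0.3,-0.3,-0.3]}'
python3 - <<'E'
from h import *
for n in("scene","top"):
    im=arm.read_camera(n)[:,:,::-1]; k=proj(n,[[*wor([0,125])[0],88]])[0].astype(int)
    cv2.imwrite(f"pics/{n}1.png",cv2.resize(np.ascontiguousarray(im[k[1]-45:k[1]+45,k[0]-60:k[0]+60]),None,fx=6,fy=6,interpolation=cv2.INTER_CUBIC))
st()
E
```

```text
time_s: 2.48
tcp_pos: [574.1, 136.6, 122.9]
tool_rot: [-0.691, -0.136, 0.697, -0.136]
force: [0.1, -1.4, 0.5]
grip_width: 60.3
t 2.575 tcp [577.33 137.28 126.8 ] plate [  1.31 124.4 ] F [ 0.16 -0.09  0.85] Fplate [ 0.18 -0.06] M [-0.01 -0.   -0.  ] w 60.55
q [ 0.046  0.425  1.574 -0.     1.141  1.229] tooly yaw deg -67.81 x [ 0.001 -0.    -1.   ] y [ 0.378 -0.926  0.   ] z [-0.926 -0.378 -0.001]
```

View pics/scene1.png

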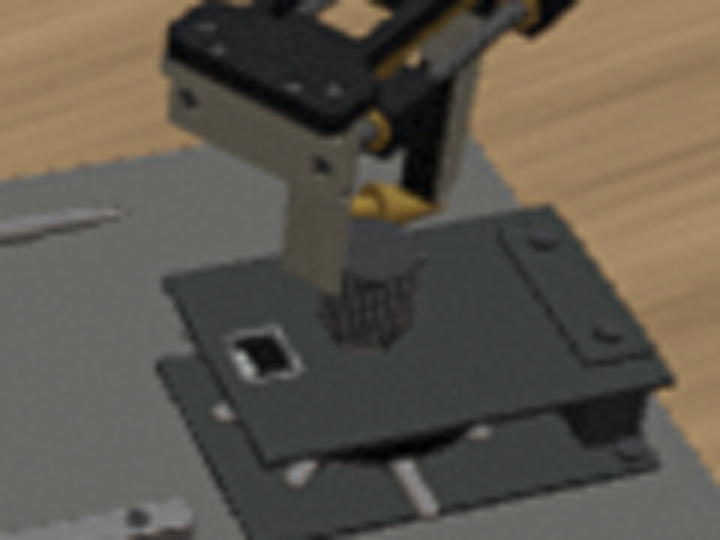

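View pics/top1.png

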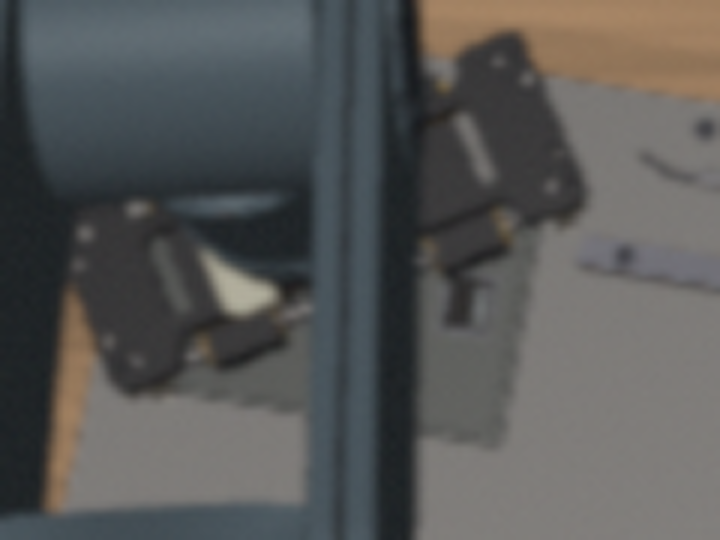

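```bash
python3 -m creep '{"delta_pos":[[1.2,0,0],[1.2,0,0],[1.2,0,0],[0,0,0],[0,0,0],[0,0,0]],"twist":[[0,0,0],[0,0,0],[0,0,0],[0,0,0],[0,0,0],[0,0,0]],"fingers":[-0.3,-0.3,-0.3,-0.3,-0.3,-0.3]}'
python3 - <<'E'
from h import *
st([*wor([0,125])[0],90])
E
```

```text
time_s: 3.32
tcp_pos: [577.4, 138.4, 90.1]
tool_rot: [0.694, 0.137, -0.694, 0.137]
force: [0.8, -0.7, 0.2]
grip_width: 60.7
t 3.325 tcp [577.39 138.42  90.06] plate [  1.16 125.52] F [ 0.77 -0.69  0.23] Fplate [ 0.88 -0.54] M [0.06 0.05 0.02] w 60.69
q [ 0.048  0.465  1.612 -0.     1.063  1.23 ] tooly yaw deg -67.72 x [ 0.001  0.    -1.   ] y [ 0.379 -0.925  0.   ] z [-0.925 -0.379 -0.001]
delta tool cm [ 0.006 -0.019  0.126]
```

```bash
python3 -m creep '{"delta_pos":[[0,0,0],[0,0,0],[0,0,0],[0,0,0]],"twist":[[0,0,0],[0,0,0],[0,0,0],[0,0,0]],"fingers":[0.1,0.2,0.4,0.4]}' 5
python3 - <<'E'
from h import *
s,M=st([*wor([0,125])[0],90]); print("Ftool",M.T@s["force"])
E
```

```text
time_s: 3.82
tcp_pos: [577.0, 138.7, 89.8]
tool_rot: [0.694, 0.137, -0.694, 0.136]
force: [-0.8, 2.9, 0.2]
grip_width: 35.5
t 3.825 tcp [576.96 138.71  89.83] plate [  0.69 125.74] F [-0.77  2.91  0.15] Fplate [-1.28  2.72] M [ 0.32  0.17 -0.03] w 35.48
q [4.800e-02 4.660e-01 1.613e+00 1.000e-03 1.063e+00 1.229e+00] tooly yaw deg -67.72 x [ 0.     0.001 -1.   ] y [ 0.379 -0.925 -0.   ] z [-0.925 -0.379 -0.   ]
delta tool cm [-0.017  0.025  0.098]
Ftool [-0.15321481 -2.98581566 -0.39510437]
```

```bash
python3 -m creep '{"delta_pos":[[0,-0.1,0],[0,0,0],[0,0,0]],"twist":[[0,0,0],[0,0,0],[0,0,0]],"fingers":[0.4,0.4,0.4]}' 5
python3 - <<'E'
from h import *
s,M=st(); print("Ftool",M.T@s["force"])
E
```

```text
time_s: 4.2
tcp_pos: [576.8, 139.1, 89.8]
tool_rot: [0.694, 0.136, -0.694, 0.137]
force: [-0.7, -0.0, 2.5]
grip_width: 35.3
t 4.2 tcp [576.85 139.05  89.8 ] plate [  0.51 126.05] F [-0.73 -0.02  2.51] Fplate [-0.71 -0.15] M [-0.26  0.03 -0.01] w 35.33
q [ 0.049  0.465  1.613 -0.     1.063  1.231] tooly yaw deg -67.72 x [ 0. -0. -1.] y [ 0.379 -0.925  0.   ] z [-0.925 -0.379 -0.   ]
Ftool [-2.50994254 -0.25983758  0.68143077]
```

```bash
python3 -m creep '{"delta_pos":[[0,0,0],[0,0,0],[0.2,0,0],[0.2,0,0],[0,0,0],[0,0,0]],"twist":[[0,0,0],[0,0,0],[0,0,0],[0,0,0],[0,0,0],[0,0,0]],"fingers":[0.5,0.5,0.5,0.5,0.5,0.5]}' 30
python3 - <<'E'
from h import *
s,M=st(); print("Ftool",M.T@s["force"])
E
```

```text
time_s: 4.95
tcp_pos: [577.0, 139.1, 86.6]
tool_rot: [0.694, 0.136, -0.693, 0.137]
force: [-1.6, -2.2, 7.9]
grip_width: 34.8
t 4.95 tcp [577.04 139.1   86.59] plate [  0.7  126.13] F [-1.6  -2.22  7.89] Fplate [-1.16 -2.48] M [-0.52  0.33 -0.08] w 34.8
q [ 0.049  0.469  1.616 -0.     1.055  1.231] tooly yaw deg -67.72 x [ 0.001 -0.    -1.   ] y [ 0.379 -0.925  0.001] z [-0.925 -0.379 -0.001]
Ftool [-7.89010265  1.4584701   2.31286685]
```

```bash
python3 -m creep '{"delta_pos":[[0.15,0,0],[0.16,0,0],[0,0,0],[0,0,0]],"twist":[[0,0,0],[0,0,0],[0,0,0],[0,0,0]],"fingers":[0.5,0.5,0.5,0.5]}'
python3 - <<'E'
from h import *
s,M=st(); print("Ftool",M.T@s["force"])
E
```

```text
time_s: 5.45
tcp_pos: [577.1, 139.1, 83.9]
tool_rot: [0.694, 0.136, -0.693, 0.137]
force: [-1.8, -2.7, 10.8]
grip_width: 35.5
t 5.45 tcp [577.1  139.14  83.88] plate [  0.75 126.18] F [-1.76 -2.67 10.76] Fplate [-1.24 -2.94] M [-0.44  0.43 -0.07] w 35.53
q [ 0.049  0.472  1.619 -0.     1.049  1.231] tooly yaw deg -67.72 x [ 0.001 -0.    -1.   ] y [ 0.379 -0.925  0.001] z [-0.925 -0.379 -0.001]
Ftool [-10.76551399   1.81318141   2.62314087]
```

```bash
python3 -m creep '{"delta_pos":[[0,0,0],[0,0,0],[0,0,0],[0,0,0],[0,0,0],[0,0,0],[0,0,0]],"twist":[[-5,0,0],[-8,0,0],[-8,0,0],[-8,0,0],[-8,0,0],[-8,0,0],[0,0,0]],"fingers":[0.5,0.5,0.5,0.5,0.5,0.5,0.5]}'
python3 - <<'E'
from h import *
s,M=st(); print("Ftool",M.T@s["force"])
for n in("scene","top"):
    im=arm.read_camera(n)[:,:,::-1]; k=proj(n,[[*wor([0,125])[0],88]])[0].astype(int)
    cv2.imwrite(f"pics/{n}2.png",cv2.resize(np.ascontiguousarray(im[k[1]-45:k[1]+45,k[0]-60:k[0]+60]),None,fx=6,fy=6,interpolation=cv2.INTER_CUBIC))
E
```

```text
time_s: 6.32
tcp_pos: [576.3, 140.0, 83.7]
tool_rot: [0.589, 0.392, -0.588, 0.392]
force: [-3.5, 0.8, 10.4]
grip_width: 35.3
t 6.325 tcp [576.25 139.99  83.66] plate [ -0.24 126.86] F [-3.46  0.79 10.42] Fplate [-3.55  0.15] M [0.05 0.77 0.01] w 35.31
q [5.000e-02 4.720e-01 1.619e+00 1.000e-03 1.050e+00 4.440e-01] tooly yaw deg -22.64 x [-0.     0.001 -1.   ] y [ 0.923 -0.385 -0.001] z [-0.385 -0.923 -0.001]
Ftool [-10.41639648  -3.5068963    0.591554  ]
```

View pics/scene2.png

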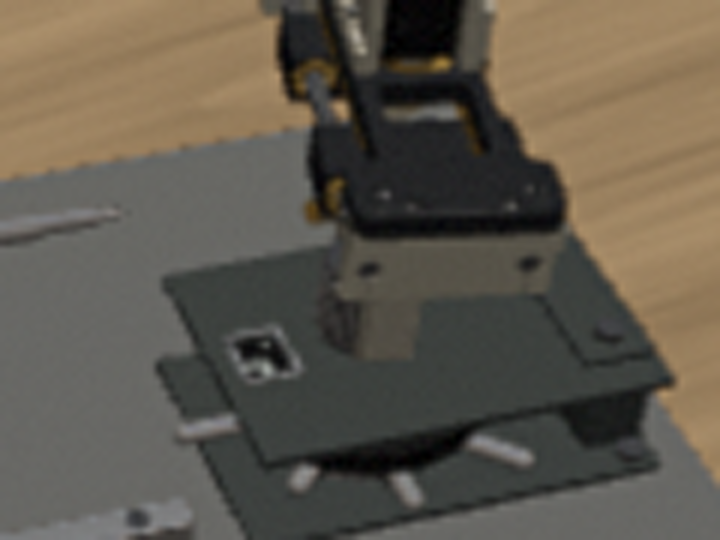

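```bash
cat >> h.py <<'E'
def win(n,im,z=55,sc=16):
    g=np.arange(-22,22,2/sc)
    X,Y=np.meshgrid(g[::-1],g[::-1],indexing='ij')
    L=wor(np.stack([X.ravel(),85+Y.ravel()],1))
    uv=proj(n,np.c_[L,np.full(len(L),z)]).astype(np.float32).reshape(*X.shape,2)
    return cv2.remap(im,uv[...,0],uv[...,1],cv2.INTER_CUBIC)
def wins(name,N=1):
    o=[]
    for n in("top","scene"):
        im=np.mean([arm.read_camera(n)[:,:,::-1].astype(float) for _ in range(N)],0).astype(np.float32)
        o.append(np.clip(win(n,im)*1.7,0,255).astype(np.uint8))
    cv2.imwrite(name,np.hstack(o))
E
python3 - <<'E'
from h import *
wins("pics/win2.png")
E
```

```text
(no output)
```

View pics/win2.png

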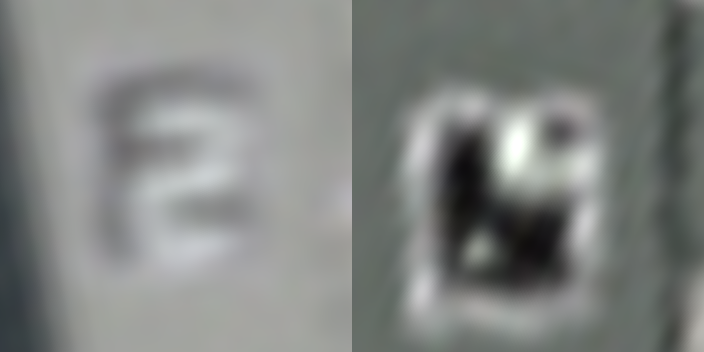

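The top view shows a clear "2", so the turret went from 1 to 2 and needs three more steps (135°) the same way.

```bash
python3 -m creep '{"delta_pos":[[0,-0.1,0],[0,0,0],[0,0,0],[0,0,0],[0,0,0],[0,0,0],[0,0,0],[0,0,0]],"twist":[[0,0,0],[-5,0,0],[-8,0,0],[-8,0,0],[-8,0,0],[-8,0,0],[-8,0,0],[0,0,0]],"fingers":[0.5,0.5,0.5,0.5,0.5,0.5,0.5,0.5]}'
python3 - <<'E'
from h import *
s,M=st(); print("Ftool",M.T@s["force"])
E
```

```text
time_s: 7.52
tcp_pos: [575.0, 140.1, 83.5]
tool_rot: [0.393, 0.588, -0.394, 0.587]
force: [-4.2, -1.2, 10.4]
grip_width: 35.6
t 7.525 tcp [575.   140.07  83.5 ] plate [ -1.48 126.72] F [-4.22 -1.25 10.36] Fplate [-3.92 -1.99] M [-0.16  0.82  0.01] w 35.58
q [ 5.000e-02  4.710e-01  1.622e+00  1.000e-03  1.050e+00 -3.400e-01] tooly yaw deg 22.37 x [-0.001  0.001 -1.   ] y [ 0.925  0.381 -0.001] z [ 0.381 -0.925 -0.001]
Ftool [-10.35442611  -4.3823869   -0.46229821]
```

```bash
python3 -m creep '{"delta_pos":[[0,-0.1,0],[0,-0.03,0],[0,-0.04,0],[0,-0.04,0],[0,-0.04,0],[0,-0.04,0],[0,-0.04,0],[0,0,0]],"twist":[[0,0,0],[-5,0,0],[-8,0,0],[-8,0,0],[-8,0,0],[-8,0,0],[-8,0,0],[0,0,0]],"fingers":[0.5,0.5,0.5,0.5,0.5,0.5,0.5,0.5]}'
python3 - <<'E'
from h import *
s,M=st(); print("Ftool",M.T@s["force"])
E
```

```text
time_s: 8.52
tcp_pos: [573.8, 139.0, 84.0]
tool_rot: [0.14, 0.693, -0.138, 0.694]
force: [-2.0, 2.8, 10.0]
grip_width: 35.1
t 8.525 tcp [573.79 138.99  84.04] plate [ -2.48 125.43] F [-2.02  2.83  9.98] Fplate [-2.5   2.41] M [0.56 0.22 0.02] w 35.13
q [ 0.048  0.466  1.628  0.002  1.045 -1.129] tooly yaw deg 67.35 x [ 0.002  0.002 -1.   ] y [0.385 0.923 0.003] z [ 0.923 -0.385  0.001]
Ftool [-9.98100719  1.85854726 -2.93685907]
```

```bash
python3 -m creep '{"delta_pos":[[0,0,-0.06],[0,-0.02,0],[0,-0.03,0],[0,-0.03,0],[0,-0.03,0],[0,-0.03,0],[0,-0.03,0],[0,0,0]],"twist":[[0,0,0],[-5,0,0],[-8,0,0],[-8,0,0],[-8,0,0],[-8,0,0],[-8,0,0],[0,0,0]],"fingers":[0.5,0.5,0.5,0.5,0.5,0.5,0.5,0.5]}'
python3 - <<'E'
from h import *
s,M=st(); print("Ftool",M.T@s["force"])
wins("pics/win3.png")
E
```

```text
time_s: 9.52
tcp_pos: [573.4, 137.7, 84.1]
tool_rot: [-0.136, 0.693, 0.138, 0.695]
force: [-1.2, 3.1, 10.4]
grip_width: 35.3
t 9.525 tcp [573.38 137.74  84.11] plate [ -2.65 124.13] F [-1.2   3.06 10.43] Fplate [-1.74  2.79] M [0.83 0.13 0.02] w 35.33
q [ 0.045  0.465  1.631  0.003  1.043 -1.917] tooly yaw deg 112.35 x [ 0.003  0.002 -1.   ] y [-0.38   0.925  0.001] z [0.925 0.38  0.003]
Ftool [-10.43046642   3.29806719   0.09226217]
```

View pics/win3.png

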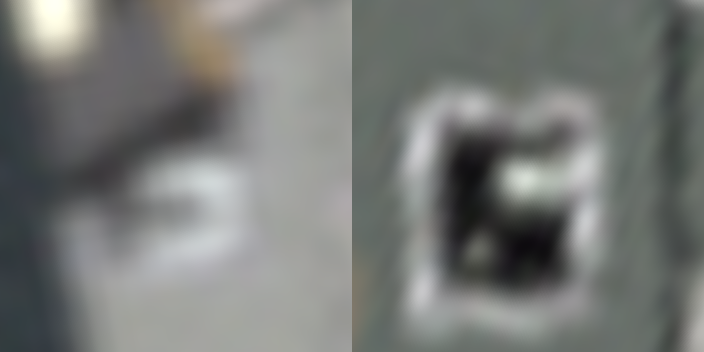

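```bash
python3 -m creep '{"delta_pos":[[0,0.08,0],[-0.2,0,0],[-0.2,0,0],[-0.15,0,0],[0,0,0]],"twist":[[0,0,0],[0,0,0],[0,0,0],[0,0,0],[0,0,0]],"fingers":[0.5,0.5,0.5,0.5,0.5]}'
python3 - <<'E'
from h import *
s,M=st(); print("Ftool",M.T@s["force"])
E
```

```text
time_s: 10.25
tcp_pos: [573.2, 137.9, 89.1]
tool_rot: [-0.136, 0.693, 0.137, 0.695]
force: [0.4, 2.1, 5.7]
grip_width: 35.7
t 10.25 tcp [573.23 137.9   89.14] plate [ -2.83 124.26] F [0.4  2.1  5.67] Fplate [0.01 2.14] M [ 0.39 -0.26  0.07] w 35.67
q [ 4.600e-02  4.590e-01  1.626e+00  1.000e-03  1.054e+00 -1.914e+00] tooly yaw deg 112.26 x [ 0.003  0.001 -1.   ] y [-0.379  0.925  0.   ] z [0.925 0.379 0.003]
Ftool [-5.66149755  1.79022797  1.18380112]
```

```bash
python3 -m creep '{"delta_pos":[[0,0,0],[0,0,0],[-2,0,0],[-5,0,0],[-5,0,0],[0,-4,-4],[0,-4,-4],[0,0,0],[0,0,0]],"twist":[[0,0,0],[0,0,0],[0,0,0],[0,0,0],[10,0,0],[10,0,0],[10,0,0],[10,0,0],[10,0,0]],"fingers":[-0.2,-0.3,-0.3,-0.3,-0.3,-0.3,-0.3,-0.3,-0.3]}'
python3 - <<'E'
from h import *
s,M=st(); print("Ftool",M.T@s["force"])
wins("pics/win4.png",2)
for n in("scene","top"):
    im=arm.read_camera(n)[:,:,::-1]; k=proj(n,[[*wor([0,60])[0],50]])[0].astype(int)
    cv2.imwrite(f"pics/{n}4.png",cv2.resize(np.ascontiguousarray(im[k[1]-70:k[1]+70,k[0]-90:k[0]+90]),None,fx=4.2,fy=4.2,interpolation=cv2.INTER_CUBIC))
E
```

```text
time_s: 11.38
tcp_pos: [502.4, 47.4, 207.8]
tool_rot: [0.172, 0.686, -0.172, 0.686]
force: [-0.2, 0.3, -0.1]
grip_width: 60.5
t 11.375 tcp [502.38  47.42 207.85] plate [-56.03  22.39] F [-0.15  0.31 -0.05] Fplate [-0.21  0.28] M [ 0.01 -0.12 -0.04] w 60.51
q [-0.127  0.199  1.683  0.     1.26  -1.207] tooly yaw deg 61.86 x [-0.001  0.    -1.   ] y [ 0.472  0.882 -0.   ] z [ 0.882 -0.472 -0.001]
Ftool [ 0.0544703   0.20250225 -0.27957472]
```

View pics/win4.png

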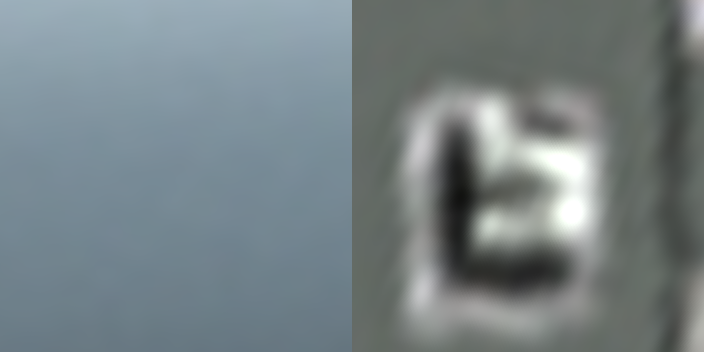

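View pics/scene4.png

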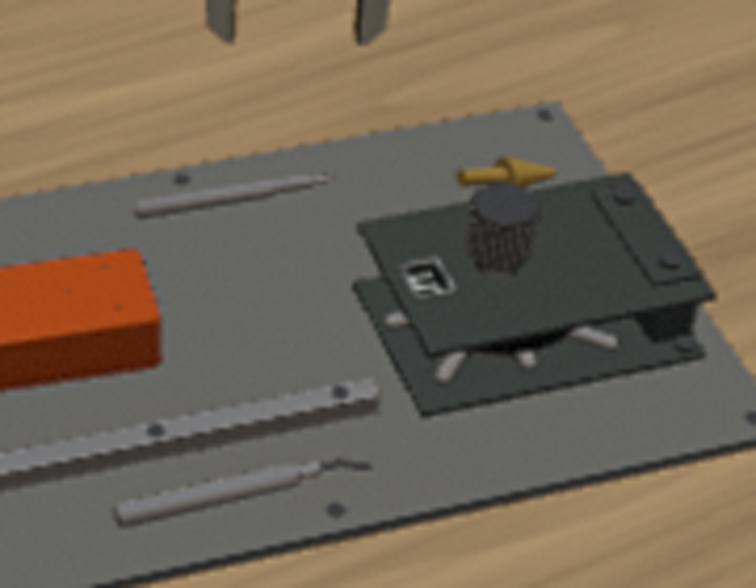

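View pics/top4.png

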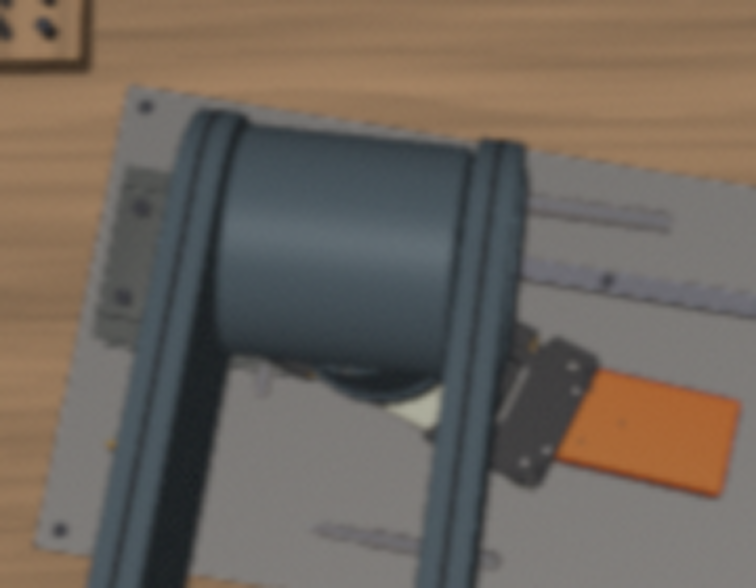

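In the scene view the window shows a 5-like numeral and the knob is up. I'll check it from the top once the arm is clear. Next I'll measure the enclosure's pose.

```bash
python3 - <<'E'
from h import *
for n,vmin in(("top",0),("scene",0)):
    im=cv2.imread(f"pics/{n}0.png"); hs=cv2.cvtColor(im,cv2.COLOR_BGR2HSV)
    m=cv2.inRange(hs,(3,150,60),(18,255,255)); m[:, 430:]=0; 
    if n=="scene": m[320:]=0
    v=hs[...,2][m>0]; print(n,np.percentile(v,[5,25,50,75,95]))
    t,_=cv2.threshold(v.reshape(-1,1),0,255,cv2.THRESH_OTSU)
    mm=((m>0)&(hs[...,2]>t)).astype(np.uint8)
    c=max(cv2.findContours(mm,0,1)[0],key=cv2.contourArea)
    P=loc(ray(n,c[:,0,:],48)).astype(np.float32)
    print(t,cv2.minAreaRect(P),P.mean(0), cv2.contourArea(c))
    L=P
    mo=cv2.moments(P.reshape(-1,1,2)); print(mo["m10"]/mo["m00"],mo["m01"]/mo["m00"],np.degrees(.5*np.arctan2(2*mo["mu11"],mo["mu20"]-mo["mu02"]))-90)
s,M=st()
E
```

```text
top [147. 163. 165. 165. 166.]
150.0 ((-51.726539611816406, -109.83382415771484), (106.6486587524414, 54.36955642700195), 86.41519165039062) [ -51.947224 -110.11094 ] 837.0
-51.79395735013572 -109.87561686279265 -3.4951927436706
scene [ 61.  84. 164. 167. 169.]
122.0 ((-50.779842376708984, -109.30663299560547), (109.99308776855469, 59.5992431640625), 86.5936050415039) [ -50.433117 -110.434074] 822.5
-50.8341245656609 -109.59098865195398 -3.3813630575849203
t 11.675 tcp [503.1   48.18 207.82] plate [-55.47  23.28] F [0.69 0.42 0.43] Fplate [0.6  0.54] M [ 0.03 -0.16 -0.  ] w 60.29
q [-0.126  0.2    1.682  0.     1.26  -1.216] tooly yaw deg 62.45 x [-0.  0. -1.] y [ 0.463  0.887 -0.   ] z [ 0.887 -0.463 -0.001]
```

```bash
python3 -m creep '{"delta_pos":[[0,0,0],[0,0,0],[0,0,0],[0,0,0],[0,0,0],[0,0,0],[0,0,0],[0,0,0],[0,0,0],[0,0,0]],"twist":[[9.55,0,0],[9.55,0,0],[9.55,0,0],[9.55,0,0],[9.55,0,0],[9.55,0,0],[9.55,0,0],[9.55,0,0],[0,0,0],[0,0,0]],"fingers":[-1,-1,-1,-1,-1,-1,-1,-1,-1,-1]}' 8
python3 - <<'E'
from h import *
st([*wor([-51.3,-109.7])[0],45])
E
```

```text
time_s: 12.92
tcp_pos: [503.1, 48.1, 207.9]
tool_rot: [-0.557, -0.436, 0.557, -0.436]
force: [0.0, 0.5, -0.5]
grip_width: 93.1
t 12.925 tcp [503.13  48.13 207.94] plate [-55.42  23.23] F [ 0.03  0.45 -0.55] Fplate [-0.06  0.45] M [-0.03 -0.03  0.03] w 93.14
q [-0.126  0.2    1.682 -0.     1.26   0.117] tooly yaw deg -13.88 x [-0.  0. -1.] y [ 0.971 -0.24  -0.   ] z [-0.24  -0.971  0.   ]
delta tool cm [16.294  1.203 13.244]
```

```bash
python3 - <<'E'
from h import *
print(loc(ray("top",np.array([[640,235],[770,255],[706,243]])/3.4+[200,185],180)))
print(loc(ray("scene",np.array([[8,92],[138,72],[70,72]])/3+[205,195],180)))
E
python3 -m creep '{"delta_pos":[[0,0.3,3.3],[0,0.3,3.3],[0,0.3,3.3],[0,0.3,3.3],[4.5,0,0],[4.5,0,0],[3,0,0],[0,0,0],[0,0,0]],"twist":[[0,0,0],[0,0,0],[0,0,0],[0,0,0],[0,0,0],[0,0,0],[0,0,0],[0,0,0],[0,0,0]],"fingers":[-1,-1,-1,-1,-1,-1,-1,-1,-1]}'
python3 - <<'E'
from h import *
st([*wor([-51.3,-109.7])[0],45])
for n in("scene","top"):
    im=arm.read_camera(n)[:,:,::-1]; k=proj(n,[[*wor([0,-60])[0],50]])[0].astype(int)
    cv2.imwrite(f"pics/{n}5.png",cv2.resize(np.ascontiguousarray(im[k[1]-70:k[1]+70,k[0]-90:k[0]+90]),None,fx=4.2,fy=4.2,interpolation=cv2.INTER_CUBIC))
E
```

```text
[[-8.52198011e-01 -1.75923407e+02]
 [ 1.02852736e-01 -2.63696864e+02]
 [ 1.07695266e+00 -2.20350665e+02]]
[[  -1.52596672 -258.84467536]
 [   0.96833476 -175.33757144]
 [ -10.91987324 -217.6820925 ]]
time_s: 14.05
tcp_pos: [483.4, -83.2, 89.1]
tool_rot: [0.558, 0.435, -0.557, 0.436]
force: [-0.1, -0.9, 1.1]
grip_width: 93.0
t 14.05 tcp [483.43 -83.21  89.09] plate [ -50.9 -109.5] F [-0.1  -0.95  1.11] Fplate [ 0.08 -0.95] M [-0.02 -0.07 -0.01] w 92.96
q [-0.398  0.307  1.87   0.     0.963 -0.153] tooly yaw deg -14.05 x [ 0.001 -0.001 -1.   ] y [ 0.97  -0.243  0.001] z [-0.243 -0.97   0.   ]
delta tool cm [ 4.409 -0.046  0.021]
```

View pics/scene5.png

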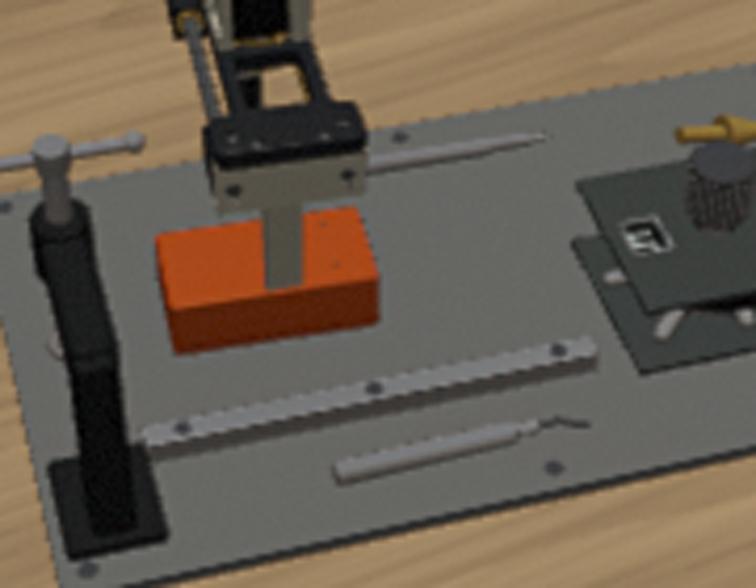

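View pics/top5.png

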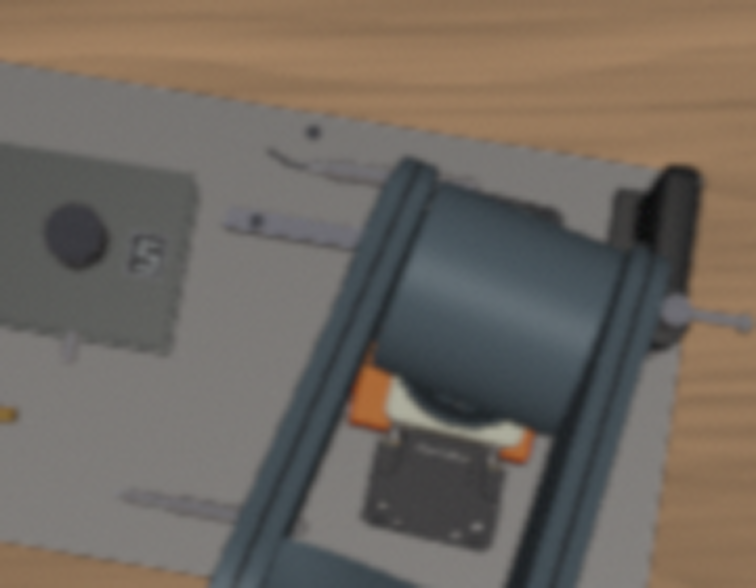

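From the top the window (146,256) clearly shows "5" and the fingers are aligned over the enclosure. Before lowering I'll check the wrist's clearance to the clamp.

```bash
python3 - <<'E'
from h import *
im=arm.read_camera("scene")[:,:,::-1]
cv2.imwrite("pics/full6.png",cv2.resize(np.ascontiguousarray(im[0:340,130:480]),None,fx=1.7,fy=1.7))
E
```

```text
(no output)
```

View pics/full6.png

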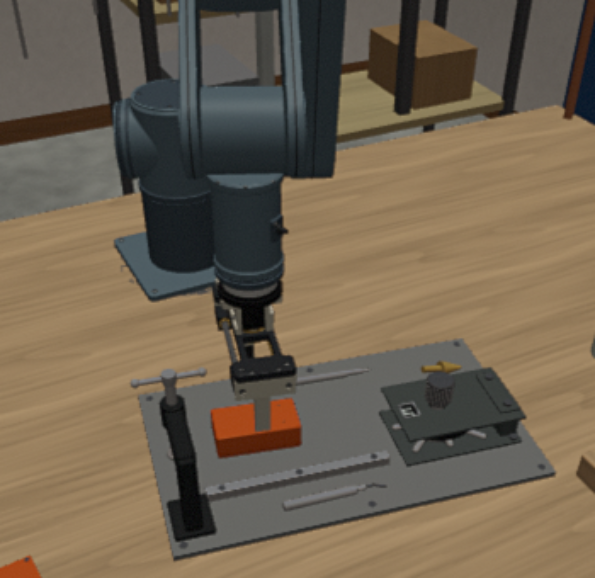

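The wrist is well above the clamp. Lowering and gripping gently.

```bash
python3 -m creep '{"delta_pos":[[1.5,0,0],[1.5,0,0],[1.3,0,0],[0,0,0],[0,0,0],[0,0,0],[0,0,0],[0,0,0]],"twist":[[0,0,0],[0,0,0],[0,0,0],[0,0,0],[0,0,0],[0,0,0],[0,0,0],[0,0,0]],"fingers":[-1,-1,-1,-1,-0.5,-0.2,-0.2,-0.2]}' 6
python3 - <<'E'
from h import *
s,M=st([*wor([-51.3,-109.7])[0],45]); print("Ftool",M.T@s["force"])
E
```

```text
time_s: 15.2
tcp_pos: [482.3, -82.8, 45.3]
tool_rot: [-0.558, -0.435, 0.558, -0.435]
force: [-1.5, 1.2, 4.6]
grip_width: 60.0
t 15.2 tcp [482.26 -82.82  45.3 ] plate [ -52.11 -109.33] F [-1.5   1.16  4.62] Fplate [-1.69  0.87] M [ 0.05  0.19 -0.05] w 60.05
q [-0.398  0.372  1.913 -0.     0.857 -0.152] tooly yaw deg -14.12 x [-0.001  0.    -1.   ] y [ 0.97  -0.244 -0.001] z [-0.244 -0.97  -0.   ]
delta tool cm [0.03  0.084 0.032]
Ftool [-4.62174692 -1.74536468 -0.76009418]
```

```bash
python3 -m creep '{"delta_pos":[[-0.05,0,0],[0,1.2,0],[0,1.2,0],[0,1.2,0],[0,0.8,0],[0,0,0],[0,0,0]],"twist":[[-3.6,0,0],[0,0,0],[0,0,0],[0,0,0],[0,0,0],[0,0,0],[0,0,0]],"fingers":[-0.2,-0.2,-0.2,-0.2,-0.2,-0.2,-0.2]}'
python3 - <<'E'
from h import *
s,M=st([*wor([0,-109.7])[0],45]); print("Ftool",M.T@s["force"])
E
```

```text
time_s: 16.08
tcp_pos: [525.4, -90.8, 45.3]
tool_rot: [-0.544, -0.452, 0.544, -0.452]
force: [0.6, 0.4, -1.8]
grip_width: 59.8
t 16.075 tcp [525.44 -90.77  45.34] plate [  -8.21 -109.29] F [ 0.59  0.37 -1.84] Fplate [0.51 0.47] M [-0.05 -0.06  0.01] w 59.78
q [-0.38   0.435  1.805 -0.     0.903 -0.197] tooly yaw deg -10.52 x [-0.001  0.    -1.   ] y [ 0.983 -0.183 -0.001] z [-0.183 -0.983 -0.   ]
delta tool cm [0.033 0.821 0.041]
Ftool [ 1.83627357  0.512363   -0.47351083]
```

Gripped and square at plate x ≈ −8. Now I'll creep onto the fence.

```bash
python3 -m creep '{"delta_pos":[[0,0.25,0],[0,0.2,0],[0,0,0],[0,0,0]],"twist":[[0,0,0],[0,0,0],[0,0,0],[0,0,0]],"fingers":[-0.2,-0.2,-0.2,-0.2]}'
python3 - <<'E'
from h import *
s,M=st(); print("Ftool",M.T@s["force"])
E
python3 -m creep '{"delta_pos":[[0,0.1,0],[0,0.05,0],[0,0,0],[0,0,0]],"twist":[[0,0,0],[0,0,0],[0,0,0],[0,0,0]],"fingers":[-0.2,-0.2,-0.2,-0.2]}'
python3 - <<'E'
from h import *
s,M=st(); print("Ftool",M.T@s["force"])
E
```

```text
time_s: 16.58
tcp_pos: [530.2, -91.8, 45.6]
tool_rot: [-0.544, -0.452, 0.544, -0.452]
force: [0.3, -0.4, -2.7]
grip_width: 60.0
t 16.575 tcp [530.21 -91.77  45.56] plate [  -3.34 -109.4 ] F [ 0.35 -0.44 -2.72] Fplate [ 0.42 -0.37] M [-0.04 -0.07  0.01] w 60.03
q [-0.379  0.441  1.793  0.     0.908 -0.195] tooly yaw deg -10.52 x [-0.  0. -1.] y [ 0.983 -0.183 -0.   ] z [-0.183 -0.983 -0.   ]
Ftool [2.72193836 0.42241786 0.36542276]
time_s: 17.08
tcp_pos: [531.7, -92.1, 45.5]
tool_rot: [0.544, 0.452, -0.544, 0.452]
force: [-1.1, -1.7, -1.7]
grip_width: 59.8
t 17.075 tcp [531.74 -92.07  45.55] plate [  -1.78 -109.42] F [-1.1  -1.66 -1.68] Fplate [-0.78 -1.84] M [-0.03 -0.04  0.  ] w 59.78
q [-0.378  0.443  1.789  0.     0.909 -0.195] tooly yaw deg -10.53 x [-0.  0. -1.] y [ 0.983 -0.183 -0.   ] z [-0.183 -0.983 -0.   ]
Ftool [ 1.67747932 -0.77698844  1.83707507]
```

```bash
for i in 1; do python3 -m creep '{"delta_pos":[[0.03,0.1,0],[0,0,0],[0,0,0]],"twist":[[0,0,0],[0,0,0],[0,0,0]],"fingers":[-0.2,-0.2,-0.2]}'; done
python3 - <<'E'
from h import *
s,M=st(); print("Ftool",M.T@s["force"])
E
python3 -m creep '{"delta_pos":[[0,0.1,0],[0,0,0],[0,0,0]],"twist":[[0,0,0],[0,0,0],[0,0,0]],"fingers":[-0.2,-0.2,-0.2]}'
python3 - <<'E'
from h import *
s,M=st(); print("Ftool",M.T@s["force"])
E
```

```text
time_s: 17.45
tcp_pos: [532.4, -92.2, 45.3]
tool_rot: [-0.544, -0.452, 0.544, -0.452]
force: [-1.9, 0.9, 1.0]
grip_width: 59.7
t 17.45 tcp [532.38 -92.17  45.28] plate [  -1.13 -109.4 ] F [-1.94  0.94  0.97] Fplate [-2.08  0.57] M [-0.03  0.44  0.01] w 59.72
q [-0.378  0.445  1.787 -0.     0.91  -0.194] tooly yaw deg -10.52 x [-0.001  0.    -1.   ] y [ 0.983 -0.183 -0.001] z [-0.183 -0.983  0.   ]
Ftool [-0.96980669 -2.08210402 -0.56704264]
time_s: 17.82
tcp_pos: [532.4, -92.2, 45.2]
tool_rot: [-0.543, -0.453, 0.544, -0.451]
force: [-6.4, -0.4, 3.4]
grip_width: 59.8
t 17.825 tcp [532.43 -92.15  45.22] plate [  -1.09 -109.38] F [-6.35 -0.38  3.37] Fplate [-6.18 -1.53] M [0.02 0.99 0.03] w 59.81
q [-3.780e-01  4.460e-01  1.785e+00 -1.000e-03  9.130e-01 -1.940e-01] tooly yaw deg -10.51 x [-0.003  0.001 -1.   ] y [ 0.983 -0.182 -0.003] z [-0.182 -0.983 -0.   ]
Ftool [-3.35012932 -6.18747329  1.52875729]
```

```bash
python3 -m creep '{"delta_pos":[[0,-0.1,0],[0,0,-1.2],[0,0,-1.2],[0,0,-1.2],[0,0,-1.2],[0,0,-1.2],[0,0,-1.2],[0,0,-1.2],[0,0,-1.0],[0,0,0]],"twist":[[0,0,0],[0,0,0],[0,0,0],[0,0,0],[0,0,0],[0,0,0],[0,0,0],[0,0,0],[0,0,0],[0,0,0]],"fingers":[-0.2,-0.2,-0.2,-0.2,-0.2,-0.2,-0.2,-0.2,-0.2,-0.2]}'
python3 - <<'E'
from h import *
s,M=st(); print("Ftool",M.T@s["force"])
for n in("scene","top"):
    im=arm.read_camera(n)[:,:,::-1]; k=proj(n,[[*wor([0,20])[0],50]])[0].astype(int)
    cv2.imwrite(f"pics/{n}7.png",cv2.resize(np.ascontiguousarray(im[k[1]-70:k[1]+70,k[0]-90:k[0]+90]),None,fx=4.2,fy=4.2,interpolation=cv2.INTER_CUBIC))
E
```

```text
time_s: 19.08
tcp_pos: [549.6, 0.7, 45.2]
tool_rot: [-0.543, -0.452, 0.544, -0.452]
force: [-4.6, 0.7, 2.1]
grip_width: 60.0
t 19.075 tcp [549.56   0.74  45.23] plate [ -1.14 -14.91] F [-4.55  0.73  2.14] Fplate [-4.61 -0.11] M [0.17 0.64 0.05] w 59.97
q [-0.202  0.458  1.764  0.     0.921 -0.019] tooly yaw deg -10.48 x [-0.001  0.    -1.   ] y [ 0.983 -0.182 -0.001] z [-0.182 -0.983 -0.   ]
Ftool [-2.14076105 -4.6126396   0.11276528]
```

View pics/scene7.png

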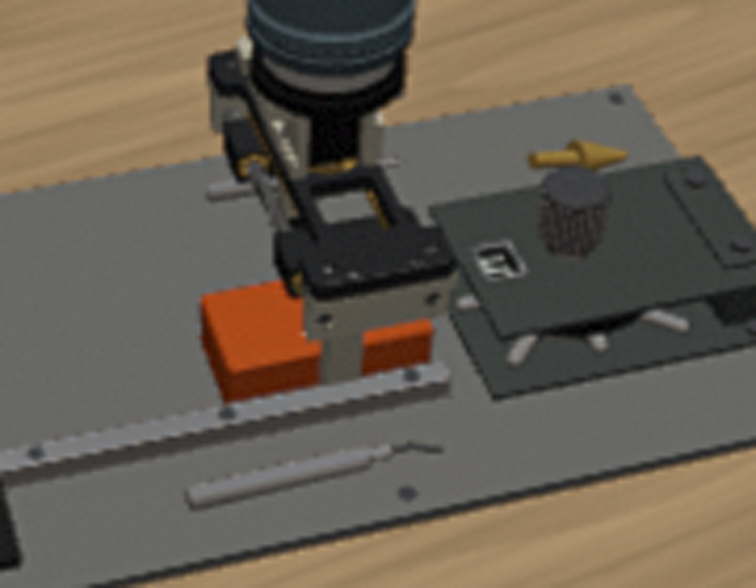

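The enclosure is along the fence, with its end about 10–15 mm from screw 5's tip at (465,300). Creeping towards it.

```bash
python3 -m creep '{"delta_pos":[[0,-0.05,-0.25],[0,0,-0.25],[0,0,0],[0,0,0]],"twist":[[0,0,0],[0,0,0],[0,0,0],[0,0,0]],"fingers":[-0.2,-0.2,-0.2,-0.2]}'
python3 - <<'E'
from h import *
s,M=st(); print("Ftool",M.T@s["force"])
p=np.array([[460,302]])/4.2; k=proj("scene",[[*wor([0,20])[0],50]])[0].astype(int)-[90,70]
print("tip",loc(ray("scene",p+k,31.5)))
E
```

```text
time_s: 19.68
tcp_pos: [550.3, 4.3, 45.2]
tool_rot: [-0.543, -0.452, 0.544, -0.452]
force: [-3.6, -2.2, 1.5]
grip_width: 60.1
t 19.675 tcp [550.28   4.29  45.22] plate [ -1.09 -11.29] F [-3.65 -2.18  1.52] Fplate [-3.19 -2.81] M [-0.57  0.75  0.15] w 60.13
q [-1.940e-01  4.590e-01  1.763e+00 -1.000e-03  9.200e-01 -1.000e-02] tooly yaw deg -10.52 x [-0.    -0.001 -1.   ] y [ 0.983 -0.183  0.   ] z [-0.183 -0.983  0.001]
Ftool [-1.51264446 -3.18780758  2.81089609]
tip [[-1.24980693 67.48061565]]
```

```bash
python3 -m creep '{"delta_pos":[[0,-0.06,-0.2],[0,0,0],[0,0,0]],"twist":[[0,0,0],[0,0,0],[0,0,0]],"fingers":[-0.2,-0.2,-0.2]}'
python3 - <<'E'
from h import *
s,M=st(); print("Ftool",M.T@s["force"])
E
python3 -m creep '{"delta_pos":[[0,0,-0.2],[0,0,0],[0,0,0]],"twist":[[0,0,0],[0,0,0],[0,0,0]],"fingers":[-0.2,-0.2,-0.2]}'
python3 - <<'E'
from h import *
s,M=st(); print("Ftool",M.T@s["force"])
E
```

```text
time_s: 20.05
tcp_pos: [550.7, 7.2, 45.3]
tool_rot: [0.544, 0.452, -0.543, 0.452]
force: [-1.2, 0.5, -0.6]
grip_width: 59.9
t 20.05 tcp [550.69   7.24  45.27] plate [-1.21 -8.32] F [-1.25  0.49 -0.58] Fplate [-1.32  0.26] M [-0.18  0.01  0.02] w 59.88
q [-0.19   0.459  1.763  0.     0.919 -0.006] tooly yaw deg -10.54 x [ 0.001  0.    -1.   ] y [ 0.983 -0.183  0.001] z [-0.183 -0.983 -0.   ]
Ftool [ 0.58195959 -1.31847014 -0.25744284]
time_s: 20.42
tcp_pos: [550.7, 9.5, 45.3]
tool_rot: [0.544, 0.452, -0.544, 0.452]
force: [1.5, 0.1, -1.5]
grip_width: 60.0
t 20.425 tcp [550.73   9.49  45.27] plate [-1.59 -6.11] F [ 1.48  0.13 -1.51] Fplate [1.43 0.4 ] M [-0.02 -0.14  0.02] w 60.03
q [-0.186  0.459  1.762  0.     0.92  -0.002] tooly yaw deg -10.52 x [ 0.001  0.    -1.   ] y [ 0.983 -0.183  0.   ] z [-0.183 -0.983 -0.   ]
Ftool [ 1.507654    1.42640323 -0.39879044]
```

```bash
python3 -m creep '{"delta_pos":[[0,0.06,-0.2],[0,0,0],[0,0,0]],"twist":[[0,0,0],[0,0,0],[0,0,0]],"fingers":[-0.2,-0.2,-0.2]}'
python3 - <<'E'
from h import *
s,M=st(); print("Ftool",M.T@s["force"])
E
python3 -m creep '{"delta_pos":[[0,0,-0.2],[0,0,0],[0,0,0]],"twist":[[0,0,0],[0,0,0],[0,0,0]],"fingers":[-0.2,-0.2,-0.2]}'
python3 - <<'E'
from h import *
s,M=st(); print("Ftool",M.T@s["force"])
E
```

```text
time_s: 20.8
tcp_pos: [551.5, 11.2, 45.3]
tool_rot: [0.544, 0.452, -0.544, 0.452]
force: [0.5, 1.7, -1.3]
grip_width: 60.1
t 20.8 tcp [551.49  11.24  45.28] plate [-1.16 -4.25] F [ 0.53  1.67 -1.3 ] Fplate [0.22 1.73] M [-0.01 -0.06 -0.01] w 60.12
q [-1.820e-01  4.600e-01  1.759e+00  0.000e+00  9.220e-01  1.000e-03] tooly yaw deg -10.52 x [ 0.  0. -1.] y [ 0.983 -0.183  0.   ] z [-0.183 -0.983 -0.   ]
Ftool [ 1.29930528  0.21508686 -1.73408145]
time_s: 21.18
tcp_pos: [551.8, 13.2, 45.3]
tool_rot: [0.544, 0.452, -0.544, 0.452]
force: [0.4, 1.0, -1.2]
grip_width: 60.0
t 21.175 tcp [551.79  13.19  45.27] plate [-1.22 -2.27] F [ 0.4   1.02 -1.25] Fplate [0.21 1.08] M [ 0.03 -0.05  0.01] w 60.01
q [-0.178  0.461  1.759  0.     0.922  0.005] tooly yaw deg -10.52 x [ 0.  0. -1.] y [ 0.983 -0.183 -0.   ] z [-0.183 -0.983 -0.   ]
Ftool [ 1.24547111  0.21141367 -1.07727292]
```

```bash
cat > s.py <<'E'
from h import *
s,M=st(); print("Ftool",M.T@s["force"])
E
python3 -m creep '{"delta_pos":[[0,0.03,-0.15],[0,0,0],[0,0,0]],"twist":[[0,0,0],[0,0,0],[0,0,0]],"fingers":[-0.2,-0.2,-0.2]}' >/dev/null
python3 s.py
python3 -m creep '{"delta_pos":[[0,0,-0.15],[0,0,0],[0,0,0]],"twist":[[0,0,0],[0,0,0],[0,0,0]],"fingers":[-0.2,-0.2,-0.2]}' >/dev/null
python3 s.py
```

```text
t 21.55 tcp [552.09  14.37  45.21] plate [-1.14 -1.05] F [-1.4  -0.53 -0.33] Fplate [-1.28 -0.78] M [-0.27  0.24  0.04] w 59.84
q [-0.176  0.462  1.757 -0.     0.923  0.008] tooly yaw deg -10.52 x [-0.001 -0.    -1.   ] y [ 0.983 -0.182 -0.001] z [-0.182 -0.983  0.   ]
Ftool [ 0.33432781 -1.28423675  0.77728021]
t 21.925 tcp [552.4   15.91  45.23] plate [-1.11  0.51] F [-2.1  -2.14  0.52] Fplate [-1.68 -2.49] M [-0.42  0.39 -0.07] w 60.03
q [-0.173  0.462  1.756 -0.     0.924  0.011] tooly yaw deg -10.52 x [-0. -0. -1.] y [ 0.983 -0.183 -0.   ] z [-0.183 -0.983  0.   ]
Ftool [-0.51814601 -1.67537407  2.49264062]
```

```bash

python3 -m creep '{"delta_pos":[[0,0,-0.1],[0,0,0],[0,0,0]],"twist":[[0,0,0],[0,0,0],[0,0,0]],"fingers":[-0.2,-0.2,-0.2]}' >/dev/null
python3 s.py
```

```text
t 22.3 tcp [552.59  16.86  45.25] plate [-1.09  1.48] F [-3.92 -3.88  1.69] Fplate [-3.15 -4.53] M [-0.6   0.54 -0.  ] w 60.16
q [-0.171  0.462  1.756 -0.     0.924  0.013] tooly yaw deg -10.52 x [-0. -0. -1.] y [ 0.983 -0.183 -0.   ] z [-0.183 -0.983  0.   ]
Ftool [-1.69156733 -3.14461803  4.53103139]
```

```bash
python3 - <<'E'
from h import *
for n in("scene","top"):
    im=arm.read_camera(n)[:,:,::-1]; cv2.imwrite(f"pics/{n}8full.png",im); k=proj(n,[[*wor([0,60])[0],50]])[0].astype(int)
    cv2.imwrite(f"pics/{n}8.png",cv2.resize(np.ascontiguousarray(im[k[1]-40:k[1]+40,k[0]-50:k[0]+50]),None,fx=7,fy=7,interpolation=cv2.INTER_CUBIC))
E
```

```text
(no output)
```

View pics/scene8.png

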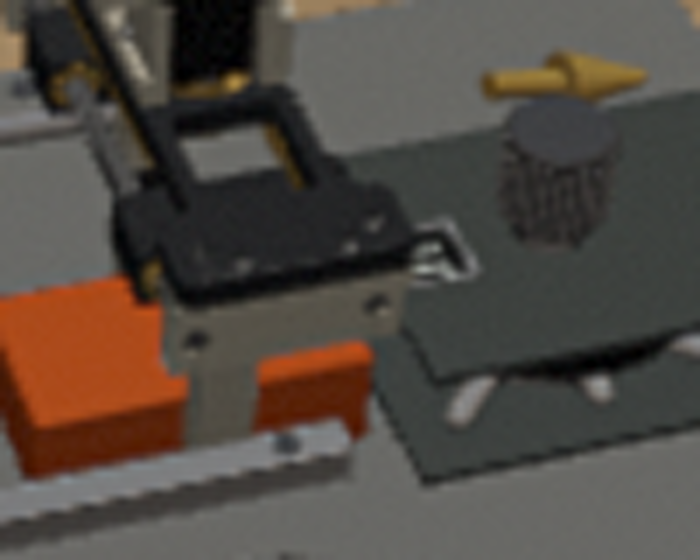

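View pics/top8.png

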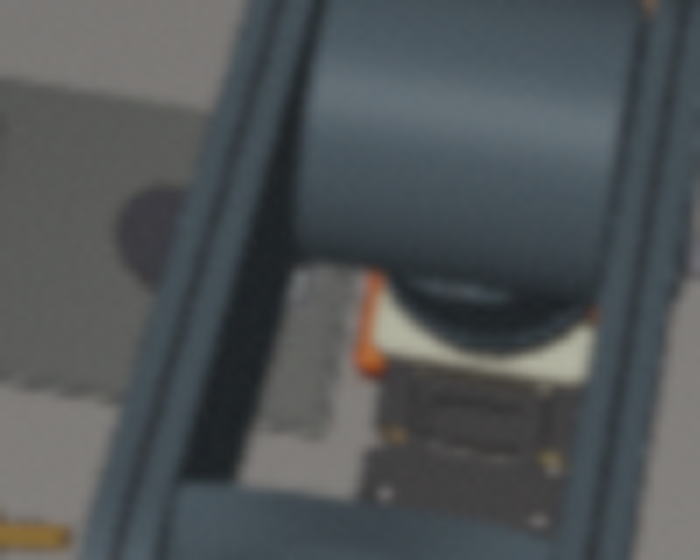

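```bash
python3 - <<'E'
from h import *
k=proj("scene",[[*wor([0,60])[0],50]])[0].astype(int)-[50,40]
print(loc(ray("scene",np.array([[373,350]])/7+k,48)),loc(ray("scene",np.array([[352,436]])/7+k,24)))
k=proj("top",[[*wor([0,60])[0],50]])[0].astype(int)-[50,40]
print(loc(ray("top",np.array([[358,368],[373,275]])/7+k,48)))
im=cv2.imread("pics/scene8full.png"); 
E
```

```text
[[27.93770891 56.96297245]] [[39.73873382 47.36246528]]
[[-30.21786539  52.15028923]
 [  4.59221957  52.78100054]]
```

The fit of the visible corners puts the end at y ≈ 55, about 2 mm less than the TCP implies, so the enclosure probably already touches the screw and slips in the pads. I'll release it, then square it and seat it with light free pushes.

```bash

python3 -m creep '{"delta_pos":[[0,0,0],[0,0,0],[-2,0,0],[-2.5,0,0],[0,-4,0],[0,-4,0],[0,0,0]],"twist":[[0,0,0],[0,0,0],[0,0,0],[0,0,0],[0,0,0],[0,0,0],[0,0,0]],"fingers":[-0.6,-0.6,-0.6,-0.6,1,1,1]}' 10
python3 s.py
python3 - <<'E'
from h import *
for n in("scene","top"):
    im=arm.read_camera(n)[:,:,::-1]; cv2.imwrite(f"pics/{n}9full.png",im); k=proj(n,[[*wor([0,20])[0],50]])[0].astype(int)
    cv2.imwrite(f"pics/{n}9.png",cv2.resize(np.ascontiguousarray(im[k[1]-45:k[1]+45,k[0]-60:k[0]+60]),None,fx=6,fy=6,interpolation=cv2.INTER_CUBIC))
E
```

```text
time_s: 23.28
tcp_pos: [471.6, 32.6, 90.2]
tool_rot: [-0.543, -0.453, 0.544, -0.452]
force: [0.1, 0.4, 0.2]
grip_width: 48.7
t 23.275 tcp [471.57  32.6   90.19] plate [-83.63   2.22] F [0.11 0.36 0.17] Fplate [0.04 0.38] M [-0.01 -0.06  0.04] w 48.72
q [-1.680e-01  2.790e-01  1.908e+00  1.000e-03  9.560e-01  1.500e-02] tooly yaw deg -10.49 x [-0.002  0.001 -1.   ] y [ 0.983 -0.182 -0.002] z [-0.182 -0.983 -0.001]
Ftool [-0.16505853  0.04061453 -0.37578171]
```

View pics/scene9.png

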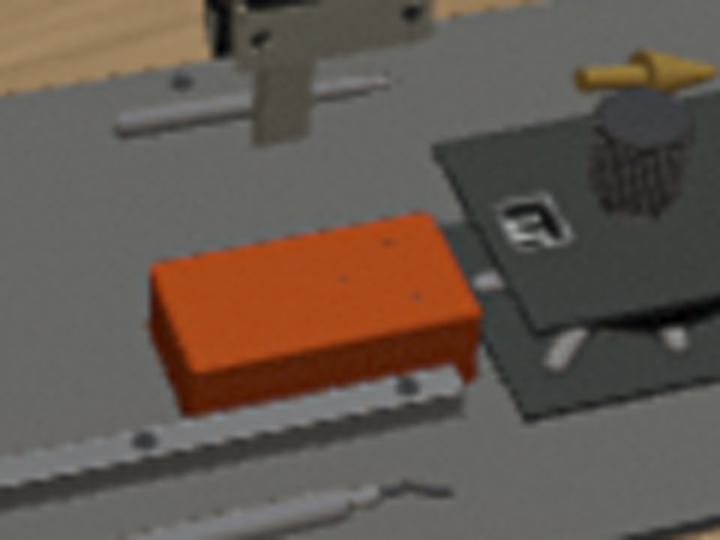

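View pics/top9.png

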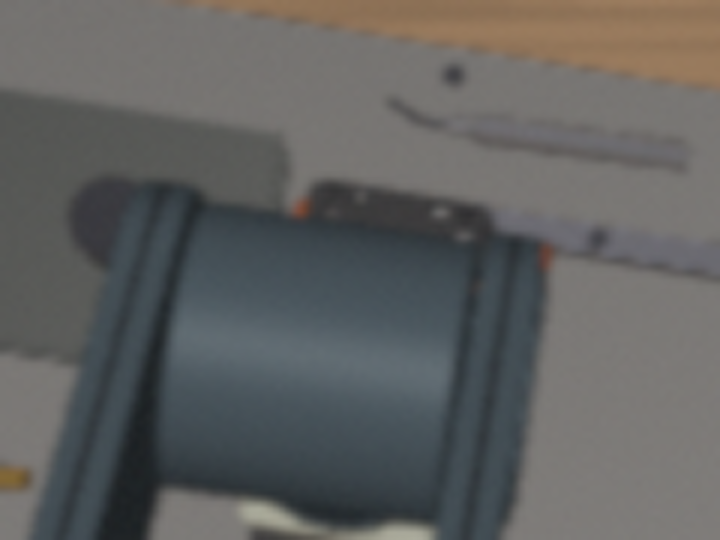

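```bash

python3 -m creep '{"delta_pos":[[0,0,0.35],[2.5,0,0],[2.5,0,0],[0,1.5,0],[0,1,0],[0,0,0],[0,0,0]],"twist":[[0,0,0],[0,0,0],[0,0,0],[0,0,0],[0,0,0],[0,0,0],[0,0,0]],"fingers":[1,1,1,1,1,1,1]}' 10
python3 s.py
```

```text
time_s: 24.25
tcp_pos: [498.5, 23.5, 40.8]
tool_rot: [0.544, 0.452, -0.544, 0.452]
force: [-0.0, 0.4, -0.2]
grip_width: 0.4
t 24.25 tcp [498.47  23.47  40.8 ] plate [-55.51  -1.86] F [-0.05  0.44 -0.17] Fplate [-0.13  0.42] M [-0.05 -0.05  0.01] w 0.42
q [-0.177  0.392  1.894  0.     0.854  0.007] tooly yaw deg -10.52 x [ 0.001 -0.    -1.   ] y [ 0.983 -0.183  0.001] z [-0.183 -0.983 -0.   ]
Ftool [ 0.16637633 -0.12553145 -0.42325015]
```

```bash

python3 -m creep '{"delta_pos":[[0,0.25,0],[0,0.2,0],[0,0,0],[0,0,0]],"twist":[[0,0,0],[0,0,0],[0,0,0],[0,0,0]],"fingers":[1,1,1,1]}' >/dev/null
python3 s.py
python3 -m creep '{"delta_pos":[[0,0.15,0],[0,0,0],[0,0,0]],"twist":[[0,0,0],[0,0,0],[0,0,0]],"fingers":[1,1,1]}' >/dev/null
python3 s.py
```

```text
t 24.75 tcp [502.4   22.77  40.25] plate [-51.52  -1.84] F [-0.15  0.64 -0.17] Fplate [-0.27  0.6 ] M [-0.04  0.01  0.  ] w 0.41
q [-0.177  0.399  1.884  0.     0.858  0.007] tooly yaw deg -10.52 x [-0.  0. -1.] y [ 0.983 -0.183 -0.   ] z [-0.183 -0.983 -0.   ]
Ftool [ 0.16740159 -0.26698421 -0.600026  ]
t 25.125 tcp [503.97  22.45  40.21] plate [-49.93  -1.87] F [ 0.43  0.23 -0.35] Fplate [0.38 0.31] M [-0.07 -0.05 -0.  ] w 0.55
q [-0.177  0.401  1.88   0.     0.86   0.007] tooly yaw deg -10.52 x [-0.  0. -1.] y [ 0.983 -0.183 -0.   ] z [-0.183 -0.983 -0.   ]
Ftool [ 0.35054856  0.37826239 -0.30870905]
```

```bash

python3 -m creep '{"delta_pos":[[0,0.15,0],[0,0,0],[0,0,0]],"twist":[[0,0,0],[0,0,0],[0,0,0]],"fingers":[1,1,1]}' >/dev/null
python3 s.py
python3 -m creep '{"delta_pos":[[0,0.1,0],[0,0,0],[0,0,0]],"twist":[[0,0,0],[0,0,0],[0,0,0]],"fingers":[1,1,1]}' >/dev/null
python3 s.py
```

```text
t 25.5 tcp [505.46  22.14  40.23] plate [-48.4  -1.9] F [0.66 0.57 0.01] Fplate [0.55 0.68] M [-0.02 -0.06  0.  ] w 0.55
q [-0.177  0.403  1.877 -0.     0.861  0.007] tooly yaw deg -10.52 x [-0.  0. -1.] y [ 0.983 -0.183 -0.   ] z [-0.183 -0.983  0.   ]
Ftool [-0.01298701  0.54495932 -0.67901644]
t 25.875 tcp [506.46  21.98  40.24] plate [-47.39  -1.87] F [ 0.82 -0.9  -0.12] Fplate [ 0.97 -0.73] M [-0.01 -0.08 -0.03] w 0.54
q [-0.177  0.405  1.875  0.     0.862  0.007] tooly yaw deg -10.52 x [-0.  0. -1.] y [ 0.983 -0.183 -0.   ] z [-0.183 -0.983 -0.   ]
Ftool [0.11899296 0.97172469 0.7305024 ]
```

```bash

python3 -m creep '{"delta_pos":[[0,0.2,0],[0,0,0],[0,0,0]],"twist":[[0,0,0],[0,0,0],[0,0,0]],"fingers":[1,1,1]}' >/dev/null
python3 s.py
python3 -m creep '{"delta_pos":[[0,0.2,0],[0,0,0],[0,0,0]],"twist":[[0,0,0],[0,0,0],[0,0,0]],"fingers":[1,1,1]}' >/dev/null
python3 s.py
```

```text
t 26.25 tcp [507.28  21.8   40.12] plate [-46.55  -1.9 ] F [-5.19  0.88  4.96] Fplate [-5.27 -0.08] M [-0.07  0.69  0.  ] w 0.71
q [-0.177  0.407  1.871 -0.     0.866  0.007] tooly yaw deg -10.51 x [-0.002  0.    -1.   ] y [ 0.983 -0.182 -0.002] z [-0.182 -0.983  0.   ]
Ftool [-4.94741964 -5.27899521  0.08064024]
t 26.625 tcp [507.31  21.81  40.02] plate [-46.52  -1.89] F [-10.88   1.08   9.65] Fplate [-10.89  -0.92] M [0.06 1.55 0.03] w 0.44
q [-0.177  0.409  1.868 -0.     0.871  0.007] tooly yaw deg -10.5 x [-0.006  0.001 -1.   ] y [ 0.983 -0.182 -0.006] z [-0.182 -0.983  0.   ]
Ftool [ -9.58367102 -10.95028799   0.92085143]
```

Firm contact against the fence: it is seated there with no further travel. That was a bit more than needed, so I'm backing off and going round to the far end.

```bash

python3 -m creep '{"delta_pos":[[0,-0.5,0],[0,-1.5,0],[-3,0,0],[-3,0,0],[0,0,4],[0,0,4],[0,3.4,0],[0,3.4,0],[0,0,0],[0,0,0]],"twist":[[0,0,0],[0,0,0],[0,0,0],[0,0,0],[0,0,0],[0,0,0],[0,0,0],[0,0,0],[0,0,0],[0,0,0]],"fingers":[1,1,1,1,1,1,1,1,1,1]}' >/dev/null
python3 s.py
python3 - <<'E'
from h import *
s,M=st([*wor([-1,-79])[0],39])
E
```

```text
t 27.875 tcp [541.77 -65.69  99.77] plate [  3.29 -81.66] F [-0.52 -0.18  0.28] Fplate [-0.48 -0.27] M [-0.07  0.03 -0.  ] w 0.7
q [-0.325  0.381  1.723  0.     1.04  -0.142] tooly yaw deg -10.51 x [-0.001  0.001 -1.   ] y [ 0.983 -0.182 -0.002] z [-0.182 -0.983 -0.   ]
Ftool [-0.27603877 -0.48392359  0.26829869]
t 27.875 tcp [541.77 -65.69  99.77] plate [  3.29 -81.66] F [-0.52 -0.18  0.28] Fplate [-0.48 -0.27] M [-0.07  0.03 -0.  ] w 0.7
q [-0.325  0.381  1.723  0.     1.04  -0.142] tooly yaw deg -10.51 x [-0.001  0.001 -1.   ] y [ 0.983 -0.182 -0.002] z [-0.182 -0.983 -0.   ]
delta tool cm [ 6.078 -0.42  -0.264]
```

```bash

python3 -m creep '{"delta_pos":[[0,-0.42,0],[2.5,0,0],[2.5,0,0],[1,0,0],[0,0,0],[0,0,-0.5],[0,0,-0.4],[0,0,0],[0,0,0]],"twist":[[0,0,0],[0,0,0],[0,0,0],[0,0,0],[0,0,0],[0,0,0],[0,0,0],[0,0,0],[0,0,0]],"fingers":[1,1,1,1,1,1,1,1,1]}' >/dev/null
python3 s.py
```

```text
t 29.0 tcp [540.68 -56.52  40.53] plate [  0.54 -72.84] F [ 0.17 -0.16 -0.06] Fplate [ 0.2  -0.13] M [-0.05 -0.05 -0.  ] w 0.65
q [-0.309  0.456  1.784 -0.     0.902 -0.126] tooly yaw deg -10.51 x [ 0. -0. -1.] y [ 0.983 -0.182  0.001] z [-0.182 -0.983  0.   ]
Ftool [0.0571199  0.20074176 0.12698604]
```

```bash

python3 -m creep '{"delta_pos":[[0,-0.1,-0.3],[0,0,-0.1],[0,0,0],[0,0,0]],"twist":[[0,0,0],[0,0,0],[0,0,0],[0,0,0]],"fingers":[1,1,1,1]}' >/dev/null
python3 s.py
python3 -m creep '{"delta_pos":[[0,0,-0.15],[0,0,0],[0,0,0]],"twist":[[0,0,0],[0,0,0],[0,0,0]],"fingers":[1,1,1]}' >/dev/null
python3 s.py
```

```text
t 29.5 tcp [540.26 -52.47  40.23] plate [ -0.61 -68.93] F [ 0.11  0.45 -0.39] Fplate [0.03 0.46] M [ 0.02 -0.08  0.05] w 0.34
q [-0.302  0.455  1.786 -0.     0.901 -0.119] tooly yaw deg -10.52 x [ 0. -0. -1.] y [ 0.983 -0.183  0.   ] z [-0.183 -0.983  0.   ]
Ftool [ 0.39116788  0.02773496 -0.46209105]
t 29.875 tcp [540.53 -50.95  40.26] plate [ -0.61 -67.38] F [ 0.01 -0.16  0.2 ] Fplate [ 0.04 -0.15] M [-0.05 -0.09 -0.01] w 0.76
q [-0.3    0.455  1.785  0.     0.901 -0.116] tooly yaw deg -10.52 x [ 0. -0. -1.] y [ 0.983 -0.183  0.   ] z [-0.183 -0.983 -0.   ]
Ftool [-0.19615836  0.03758586  0.15372726]
```

```bash

python3 -m creep '{"delta_pos":[[0,0,-0.1],[0,0,0],[0,0,0]],"twist":[[0,0,0],[0,0,0],[0,0,0]],"fingers":[1,1,1]}' >/dev/null
python3 s.py
python3 -m creep '{"delta_pos":[[0,0,-0.1],[0,0,0],[0,0,0]],"twist":[[0,0,0],[0,0,0],[0,0,0]],"fingers":[1,1,1]}' >/dev/null
python3 s.py
```

```text
t 30.25 tcp [540.7  -49.98  40.27] plate [ -0.63 -66.4 ] F [-0.23 -0.79  0.17] Fplate [-0.08 -0.82] M [-0.01 -0.05  0.  ] w 0.22
q [-0.298  0.455  1.785 -0.     0.901 -0.114] tooly yaw deg -10.52 x [ 0. -0. -1.] y [ 0.983 -0.183  0.   ] z [-0.183 -0.983  0.   ]
Ftool [-0.16551043 -0.07915609  0.81854562]
t 30.625 tcp [540.85 -48.99  40.25] plate [ -0.66 -65.4 ] F [ 0.56 -0.19  0.83] Fplate [ 0.59 -0.08] M [-0.05 -0.05 -0.03] w 1.04
q [-0.296  0.455  1.785  0.     0.901 -0.112] tooly yaw deg -10.52 x [-0.  0. -1.] y [ 0.983 -0.183 -0.   ] z [-0.183 -0.983 -0.   ]
Ftool [-0.83215136  0.58884956  0.08272799]
```

```bash

python3 -m creep '{"delta_pos":[[0,0,-0.1],[0,0,0],[0,0,0]],"twist":[[0,0,0],[0,0,0],[0,0,0]],"fingers":[1,1,1]}' >/dev/null
python3 s.py
python3 -m creep '{"delta_pos":[[0,0,-0.08],[0,0,0],[0,0,0]],"twist":[[0,0,0],[0,0,0],[0,0,0]],"fingers":[1,1,1]}' >/dev/null
python3 s.py
```

```text
t 31.0 tcp [541.06 -48.14  40.27] plate [ -0.6  -64.53] F [-0.8  -1.67 -0.26] Fplate [-0.48 -1.79] M [-0.24 -0.03  0.03] w 0.57
q [-0.294  0.456  1.785 -0.     0.901 -0.11 ] tooly yaw deg -10.52 x [ 0. -0. -1.] y [ 0.983 -0.183  0.   ] z [-0.183 -0.983  0.   ]
Ftool [ 0.25826188 -0.48334617  1.78941254]
t 31.375 tcp [541.21 -47.26  40.26] plate [ -0.62 -63.64] F [ 0.17 -1.47 -0.11] Fplate [ 0.44 -1.41] M [-0.3  -0.02 -0.  ] w 0.28
q [-0.292  0.456  1.784 -0.     0.901 -0.109] tooly yaw deg -10.52 x [ 0. -0. -1.] y [ 0.983 -0.183  0.   ] z [-0.183 -0.983  0.   ]
Ftool [0.10784482 0.43884656 1.41199963]
```

Touching and sliding the enclosure with about 1.5 N friction. Continuing until the force rises.

```bash

python3 -m creep '{"delta_pos":[[0,0,-0.08],[0,0,0],[0,0,0]],"twist":[[0,0,0],[0,0,0],[0,0,0]],"fingers":[1,1,1]}' >/dev/null
python3 s.py
python3 -m creep '{"delta_pos":[[0,0,-0.08],[0,0,0],[0,0,0]],"twist":[[0,0,0],[0,0,0],[0,0,0]],"fingers":[1,1,1]}' >/dev/null
python3 s.py
```

```text
t 31.75 tcp [541.36 -46.39  40.27] plate [ -0.63 -62.75] F [ 0.5  -1.03 -0.26] Fplate [ 0.68 -0.92] M [-0.22 -0.03  0.02] w 0.66
q [-0.291  0.456  1.784  0.     0.902 -0.107] tooly yaw deg -10.53 x [ 0.  0. -1.] y [ 0.983 -0.183  0.   ] z [-0.183 -0.983 -0.   ]
Ftool [0.2596208  0.68134761 0.92446183]
t 32.125 tcp [541.49 -45.56  40.23] plate [ -0.66 -61.91] F [-0.   -1.08 -0.  ] Fplate [ 0.19 -1.06] M [-0.22 -0.04  0.04] w 0.78
q [-0.289  0.456  1.784  0.     0.902 -0.106] tooly yaw deg -10.52 x [-0.  0. -1.] y [ 0.983 -0.183 -0.   ] z [-0.183 -0.983 -0.   ]
Ftool [0.00333998 0.1945983  1.06231498]
```

```bash

python3 -m creep '{"delta_pos":[[0,0,-0.1],[0,0,0],[0,0,0]],"twist":[[0,0,0],[0,0,0],[0,0,0]],"fingers":[1,1,1]}' >/dev/null
python3 s.py
python3 -m creep '{"delta_pos":[[0,0,-0.1],[0,0,0],[0,0,0]],"twist":[[0,0,0],[0,0,0],[0,0,0]],"fingers":[1,1,1]}' >/dev/null
python3 s.py
python3 -m creep '{"delta_pos":[[0,0,-0.1],[0,0,0],[0,0,0]],"twist":[[0,0,0],[0,0,0],[0,0,0]],"fingers":[1,1,1]}' >/dev/null
python3 s.py
```

```text
t 32.5 tcp [541.71 -44.6   40.27] plate [ -0.61 -60.93] F [-0.9  -0.67  0.49] Fplate [-0.77 -0.82] M [-0.2  -0.06 -0.04] w 0.22
q [-0.288  0.456  1.784  0.     0.902 -0.104] tooly yaw deg -10.52 x [ 0.  0. -1.] y [ 0.983 -0.183  0.   ] z [-0.183 -0.983 -0.   ]
Ftool [-0.49302988 -0.76711627  0.82018098]
t 32.875 tcp [541.88 -43.61  40.26] plate [ -0.63 -59.92] F [ 0.4  -1.18 -0.2 ] Fplate [ 0.61 -1.09] M [-0.23 -0.02  0.01] w 0.06
q [-0.286  0.456  1.783  0.     0.902 -0.102] tooly yaw deg -10.53 x [ 0.  0. -1.] y [ 0.983 -0.183 -0.   ] z [-0.183 -0.983 -0.   ]
Ftool [0.20311544 0.6078677  1.09144165]
t 33.25 tcp [542.03 -42.64  40.23] plate [ -0.65 -58.95] F [-0.29 -2.07  0.05] Fplate [ 0.09 -2.09] M [-0.23 -0.05 -0.04] w 0.67
q [-0.284  0.456  1.783  0.     0.902 -0.1  ] tooly yaw deg -10.53 x [-0.  0. -1.] y [ 0.983 -0.183 -0.   ] z [-0.183 -0.983 -0.   ]
Ftool [-0.04658982  0.09323746  2.08582735]
```

```bash
python3 - <<'E'
from h import *
for n in("scene","top"):
    im=arm.read_camera(n)[:,:,::-1]; k=proj(n,[[*wor([0,20])[0],50]])[0].astype(int)
    cv2.imwrite(f"pics/{n}10.png",cv2.resize(np.ascontiguousarray(im[k[1]-45:k[1]+45,k[0]-60:k[0]+60]),None,fx=6,fy=6,interpolation=cv2.INTER_CUBIC))
E
```

```text
(no output)
```

View pics/scene10.png

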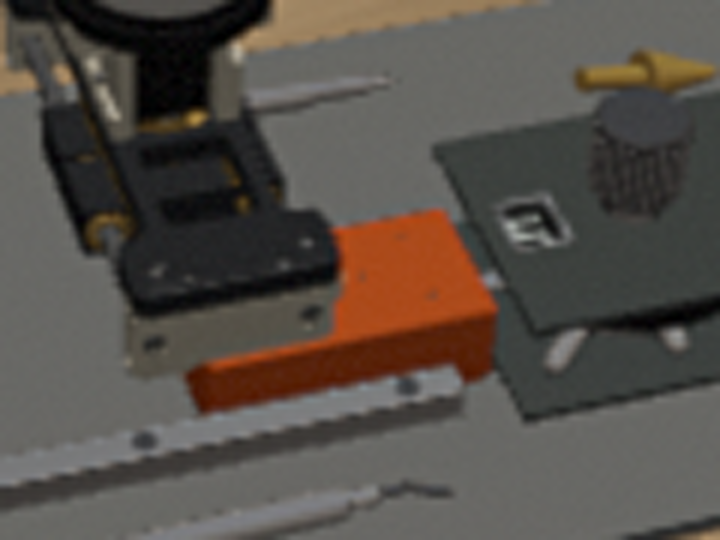

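View pics/top10.png

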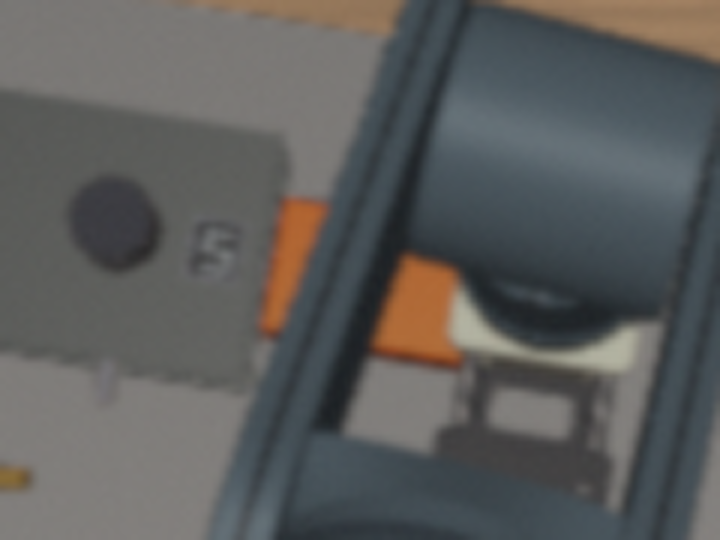

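"5" is clear in the top view at (214,250). A little of the screw still shows past the enclosure's end at (490,280). Continuing.

```bash

python3 -m creep '{"delta_pos":[[0,0,-0.08],[0,0,0],[0,0,0]],"twist":[[0,0,0],[0,0,0],[0,0,0]],"fingers":[1,1,1]}' >/dev/null
python3 s.py
python3 -m creep '{"delta_pos":[[0,0,-0.08],[0,0,0],[0,0,0]],"twist":[[0,0,0],[0,0,0],[0,0,0]],"fingers":[1,1,1]}' >/dev/null
python3 s.py
```

```text
t 33.725 tcp [542.2  -41.88  40.27] plate [ -0.63 -58.16] F [ 0.09 -1.26 -0.03] Fplate [ 0.32 -1.22] M [-0.23 -0.02  0.02] w 0.36
q [-0.282  0.456  1.783  0.     0.902 -0.099] tooly yaw deg -10.52 x [ 0.  0. -1.] y [ 0.983 -0.183  0.   ] z [-0.183 -0.983 -0.   ]
Ftool [0.03084397 0.31764419 1.22391533]
t 34.1 tcp [542.35 -41.21  40.27] plate [ -0.6  -57.48] F [ 0.02 -1.27 -0.16] Fplate [ 0.25 -1.25] M [-0.37 -0.07  0.04] w 0.59
q [-0.281  0.457  1.783 -0.     0.902 -0.097] tooly yaw deg -10.52 x [ 0. -0. -1.] y [ 0.983 -0.183  0.   ] z [-0.183 -0.983  0.   ]
Ftool [0.15703944 0.25277485 1.2452107 ]
```

```bash

python3 -m creep '{"delta_pos":[[0,0,-0.05],[0,0,0],[0,0,0]],"twist":[[0,0,0],[0,0,0],[0,0,0]],"fingers":[1,1,1]}' >/dev/null
python3 s.py
python3 -m creep '{"delta_pos":[[0,0,-0.05],[0,0,0],[0,0,0]],"twist":[[0,0,0],[0,0,0],[0,0,0]],"fingers":[1,1,1]}' >/dev/null
python3 s.py
```

```text
t 34.475 tcp [542.38 -41.    40.25] plate [ -0.61 -57.26] F [-0.19 -4.63 -0.58] Fplate [ 0.66 -4.59] M [-0.86  0.16 -0.02] w 0.14
q [-2.800e-01  4.570e-01  1.783e+00 -1.000e-03  9.020e-01 -9.600e-02] tooly yaw deg -10.52 x [-0. -0. -1.] y [ 0.983 -0.183 -0.   ] z [-0.183 -0.983  0.   ]
Ftool [0.58683778 0.66048132 4.58699294]
t 34.85 tcp [542.45 -40.8   40.29] plate [ -0.58 -57.06] F [-1.32 -6.16 -0.6 ] Fplate [-0.18 -6.3 ] M [-1.09  0.2   0.02] w 0.61
q [-2.800e-01  4.570e-01  1.783e+00 -1.000e-03  9.020e-01 -9.500e-02] tooly yaw deg -10.52 x [-0.    -0.001 -1.   ] y [ 0.983 -0.183  0.   ] z [-0.183 -0.983  0.001]
Ftool [ 0.6022706  -0.17781541  6.29960425]
```

Force rose from 1.3 to 6.3 N within 0.4 mm, so it is bearing on screw 5. I'll back off and check with a light touch that the side is still flush on the fence.

```bash

python3 -m creep '{"delta_pos":[[0,0,0.4],[0,0,1.5],[-3,0,0],[-3,0,0],[0,-4,0],[0,-3,0],[0,0,-4],[0,0,-4],[0,0,0],[0,0,0]],"twist":[[0,0,0],[0,0,0],[0,0,0],[0,0,0],[0,0,0],[0,0,0],[0,0,0],[0,0,0],[0,0,0],[0,0,0]],"fingers":[1,1,1,1,1,1,1,1,1,1]}' >/dev/null
python3 - <<'E'
from h import *
s,M=st([*wor([-52,5])[0],40])
for n in("scene","top"):
    im=arm.read_camera(n)[:,:,::-1]; k=proj(n,[[*wor([0,20])[0],50]])[0].astype(int)
    cv2.imwrite(f"pics/{n}11.png",cv2.resize(np.ascontiguousarray(im[k[1]-45:k[1]+45,k[0]-60:k[0]+60]),None,fx=6,fy=6,interpolation=cv2.INTER_CUBIC))
E
```

```text
t 36.1 tcp [484.75  32.13 100.21] plate [-70.59   4.16] F [ 0.36  0.77 -0.54] Fplate [0.21 0.82] M [ 0.02 -0.06 -0.02] w 0.72
q [-0.164  0.285  1.868 -0.     0.989  0.019] tooly yaw deg -10.49 x [-0. -0. -1.] y [ 0.983 -0.182 -0.   ] z [-0.182 -0.983  0.   ]
delta tool cm [ 6.02   1.859 -0.085]
```

View pics/scene11.png

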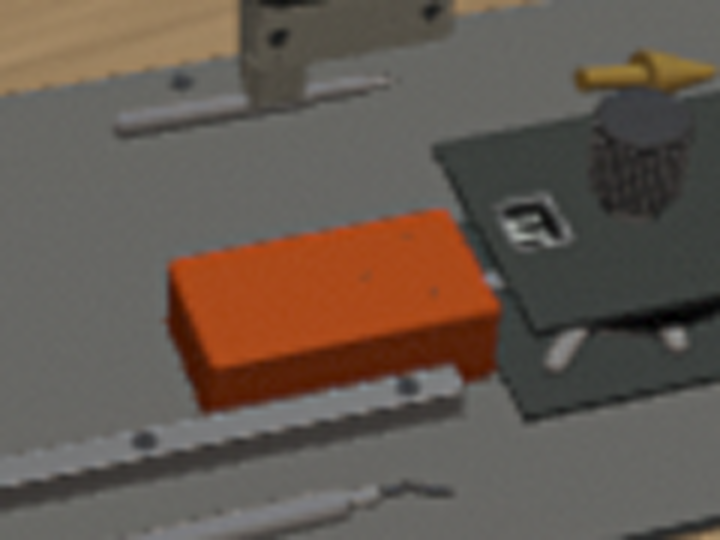

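The enclosure lies parallel to the fence with its end at the screw (492,282). Now a light fence touch.

```bash

python3 -m creep '{"delta_pos":[[2.5,0,0],[2.5,0,0],[1,0,0],[0,1.2,0],[0,0.7,0],[0,0.3,0],[0,0,0],[0,0,0]],"twist":[[0,0,0],[0,0,0],[0,0,0],[0,0,0],[0,0,0],[0,0,0],[0,0,0],[0,0,0]],"fingers":[1,1,1,1,1,1,1,1]}' >/dev/null
python3 s.py
python3 -m creep '{"delta_pos":[[0,0.15,0],[0,0,0],[0,0,0]],"twist":[[0,0,0],[0,0,0],[0,0,0]],"fingers":[1,1,1]}' >/dev/null
python3 s.py
```

```text
t 37.2 tcp [506.32  28.7   40.45] plate [-48.75   4.71] F [-0.46 -0.23  0.81] Fplate [-0.41 -0.31] M [ 0.01 -0.09 -0.  ] w 0.43
q [-0.164  0.405  1.874  0.     0.863  0.02 ] tooly yaw deg -10.51 x [ 0. -0. -1.] y [ 0.983 -0.182  0.   ] z [-0.182 -0.983 -0.   ]
Ftool [-0.80934022 -0.41407886  0.3059891 ]
t 37.575 tcp [507.88  28.34  40.24] plate [-47.15   4.64] F [ 1.51 -0.11 -0.42] Fplate [1.51 0.16] M [ 0.02 -0.12  0.01] w 0.49
q [-0.164  0.407  1.87  -0.     0.864  0.02 ] tooly yaw deg -10.52 x [-0.  0. -1.] y [ 0.983 -0.183 -0.   ] z [-0.183 -0.983  0.   ]
Ftool [ 0.42126952  1.50785108 -0.16324006]
```

```bash

python3 -m creep '{"delta_pos":[[0,0.06,0],[0,0,0],[0,0,0]],"twist":[[0,0,0],[0,0,0],[0,0,0]],"fingers":[1,1,1]}' >/dev/null
python3 s.py
python3 -m creep '{"delta_pos":[[0,0.06,0],[0,0,0],[0,0,0]],"twist":[[0,0,0],[0,0,0],[0,0,0]],"fingers":[1,1,1]}' >/dev/null
python3 s.py
```

```text
t 37.95 tcp [508.35  28.22  40.18] plate [-46.67   4.61] F [-0.65  0.63 -0.21] Fplate [-0.75  0.5 ] M [-0.02  0.04 -0.05] w 0.23
q [-0.164  0.408  1.869 -0.     0.865  0.02 ] tooly yaw deg -10.53 x [-0.  0. -1.] y [ 0.983 -0.183 -0.   ] z [-0.183 -0.983  0.   ]
Ftool [ 0.20744709 -0.75313712 -0.49589558]
t 38.325 tcp [508.45  28.22  40.16] plate [-46.57   4.62] F [-3.6   0.75  3.95] Fplate [-3.68  0.08] M [-0.04  0.59 -0.01] w 0.45
q [-0.164  0.409  1.868 -0.     0.866  0.02 ] tooly yaw deg -10.52 x [-0.001  0.    -1.   ] y [ 0.983 -0.183 -0.001] z [-0.183 -0.983  0.   ]
Ftool [-3.94561609 -3.68680555 -0.0811128 ]
```

Rigid contact at the same place as before (x = −46.6), so it is flush. Last, a re-touch of the −y end to confirm it still bears on the screw.

```bash

python3 -m creep '{"delta_pos":[[0,-0.4,0],[0,-1.6,0],[-3,0,0],[-3,0,0],[0,0,4],[0,0,4],[0,3.2,0],[0,3.3,0],[0,0,0],[0,0,0]],"twist":[[0,0,0],[0,0,0],[0,0,0],[0,0,0],[0,0,0],[0,0,0],[0,0,0],[0,0,0],[0,0,0],[0,0,0]],"fingers":[1,1,1,1,1,1,1,1,1,1]}' >/dev/null
python3 - <<'E'
from h import *
s,M=st([*wor([-0.6,-61])[0],40.3])
E
```

```text
t 39.575 tcp [538.16 -58.56  99.9 ] plate [ -1.56 -75.3 ] F [ 0.25 -0.12  0.27] Fplate [ 0.27 -0.08] M [ 0.01 -0.04 -0.05] w 0.66
q [-0.315  0.373  1.734 -0.     1.035 -0.131] tooly yaw deg -10.51 x [-0.001  0.    -1.   ] y [ 0.983 -0.182 -0.001] z [-0.182 -0.983 -0.   ]
delta tool cm [ 5.96   0.1   -1.429]
```

```bash

python3 -m creep '{"delta_pos":[[2.5,0.1,0],[2.5,0,0],[0.95,0,0],[0,0,-0.9],[0,0,-0.5],[0,0,-0.2],[0,0,0],[0,0,0]],"twist":[[0,0,0],[0,0,0],[0,0,0],[0,0,0],[0,0,0],[0,0,0],[0,0,0],[0,0,0]],"fingers":[1,1,1,1,1,1,1,1]}' >/dev/null
python3 s.py
python3 -m creep '{"delta_pos":[[0,0,-0.1],[0,0,0],[0,0,0]],"twist":[[0,0,0],[0,0,0],[0,0,0]],"fingers":[1,1,1]}' >/dev/null
python3 s.py
```

```text
t 40.575 tcp [542.81 -43.31  41.03] plate [  0.24 -59.46] F [-0.35  0.15 -0.29] Fplate [-0.37  0.09] M [-0.04 -0.08  0.02] w 0.17
q [-0.284  0.456  1.781 -0.     0.904 -0.101] tooly yaw deg -10.52 x [ 0. -0. -1.] y [ 0.983 -0.183  0.001] z [-0.183 -0.983  0.   ]
Ftool [ 0.28966881 -0.37435945 -0.08665555]
t 40.95 tcp [542.8  -42.32  40.71] plate [ 5.000e-02 -5.849e+01] F [-0.22 -0.37  0.2 ] Fplate [-0.15 -0.41] M [-0.   -0.05 -0.03] w 0.64
q [-0.283  0.457  1.781 -0.     0.904 -0.099] tooly yaw deg -10.53 x [-0. -0. -1.] y [ 0.983 -0.183 -0.   ] z [-0.183 -0.983  0.   ]
Ftool [-0.20274238 -0.14750806  0.40669064]
```

```bash

python3 -m creep '{"delta_pos":[[0,-0.05,-0.1],[0,0,0],[0,0,0]],"twist":[[0,0,0],[0,0,0],[0,0,0]],"fingers":[1,1,1]}' >/dev/null
python3 s.py
python3 -m creep '{"delta_pos":[[0,0,-0.06],[0,0,0],[0,0,0]],"twist":[[0,0,0],[0,0,0],[0,0,0]],"fingers":[1,1,1]}' >/dev/null
python3 s.py
```

```text
t 41.325 tcp [542.48 -41.2   40.73] plate [ -0.47 -57.45] F [ 0.3  -0.84 -0.69] Fplate [ 0.45 -0.77] M [-0.09 -0.01 -0.  ] w 0.02
q [-0.281  0.456  1.782 -0.     0.904 -0.097] tooly yaw deg -10.52 x [-0. -0. -1.] y [ 0.983 -0.183 -0.   ] z [-0.183 -0.983  0.   ]
Ftool [0.68971616 0.4480058  0.76635978]
t 41.7 tcp [542.6  -41.01  40.74] plate [ -0.39 -57.24] F [-1.07 -4.05 -0.16] Fplate [-0.31 -4.18] M [-0.77  0.05 -0.  ] w 0.45
q [-2.800e-01  4.560e-01  1.782e+00 -1.000e-03  9.040e-01 -9.600e-02] tooly yaw deg -10.52 x [-0.    -0.001 -1.   ] y [ 0.983 -0.183 -0.   ] z [-0.183 -0.983  0.001]
Ftool [ 0.1583646  -0.30743303  4.17794334]
```

Same stop position, with 4.2 N and no travel. Retreating clear and taking a final look.

```bash

python3 -m creep '{"delta_pos":[[0,0,0.4],[0,0,1.2],[-4,0,0],[-6,0,0],[-6,0,0],[0,-6,0],[0,-6,0],[0,-6,0],[0,-3,0],[0,0,0]],"twist":[[0,0,0],[0,0,0],[0,0,0],[0,0,0],[0,0,0],[0,0,0],[0,0,0],[0,0,0],[0,0,0],[0,0,0]],"fingers":[1,1,1,1,1,1,1,1,1,1]}' >/dev/null
python3 -m creep '{"delta_pos":[[0,0,4],[0,0,6],[0,0,6],[0,0,6],[0,0,0]],"twist":[[0,0,0],[0,0,0],[0,0,0],[0,0,0],[0,0,0]],"fingers":[1,1,1,1,1]}' >/dev/null
python3 s.py; python3 - <<'E'
from h import *
wins("pics/win12.png",2)
for n in("scene","top"):
    im=arm.read_camera(n)[:,:,::-1]; cv2.imwrite(f"pics/{n}12full.png",im); k=proj(n,[[*wor([0,20])[0],50]])[0].astype(int)
    cv2.imwrite(f"pics/{n}12.png",cv2.resize(np.ascontiguousarray(im[k[1]-60:k[1]+60,k[0]-80:k[0]+80]),None,fx=4.8,fy=4.8,interpolation=cv2.INTER_CUBIC))
    hs=cv2.cvtColor(np.ascontiguousarray(im),cv2.COLOR_BGR2HSV); m=cv2.inRange(hs,(3,150,130),(18,255,255)); m[:,430:]=0
    if n=="scene": m[320:]=0
    c=max(cv2.findContours(m,0,1)[0],key=cv2.contourArea); P=loc(ray(n,c[:,0,:],48)).astype(np.float32); print(n,cv2.minAreaRect(P))
E
```

```text
t 43.575 tcp [ 293.22 -239.69  200.96] plate [-209.45 -297.98] F [ 0.13 -0.71 -0.14] Fplate [ 0.26 -0.67] M [-0.01 -0.04 -0.01] w 0.48
q [-0.982 -0.031  1.958 -0.     1.212 -0.791] tooly yaw deg -10.91 x [ 0.001 -0.002 -1.   ] y [ 0.982 -0.189  0.001] z [-0.189 -0.982  0.002]
Ftool [0.14267426 0.26564582 0.67065114]
scene ((1.121805191040039, 7.5178070068359375), (58.734344482421875, 109.85323333740234), 0.420059472322464)
top ((0.3560619354248047, 7.131675720214844), (109.20318603515625, 57.54219055175781), 89.98468017578125)
```

View pics/scene12.png

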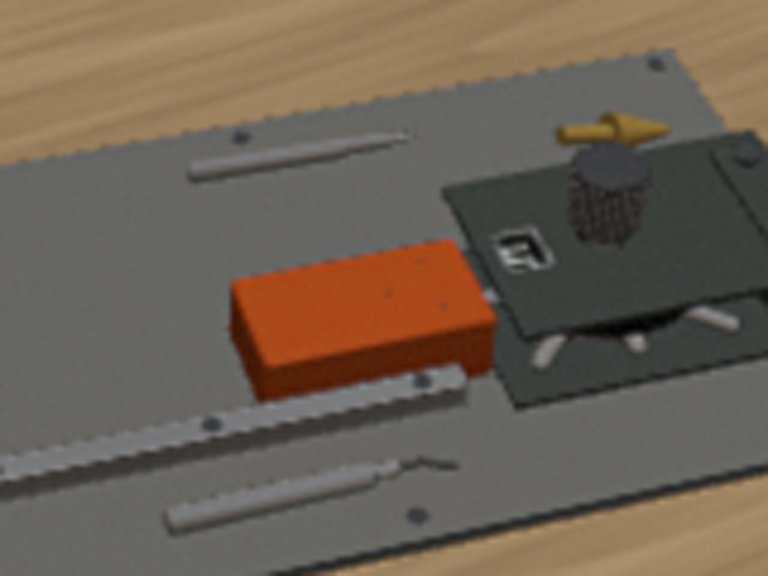

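View pics/top12.png

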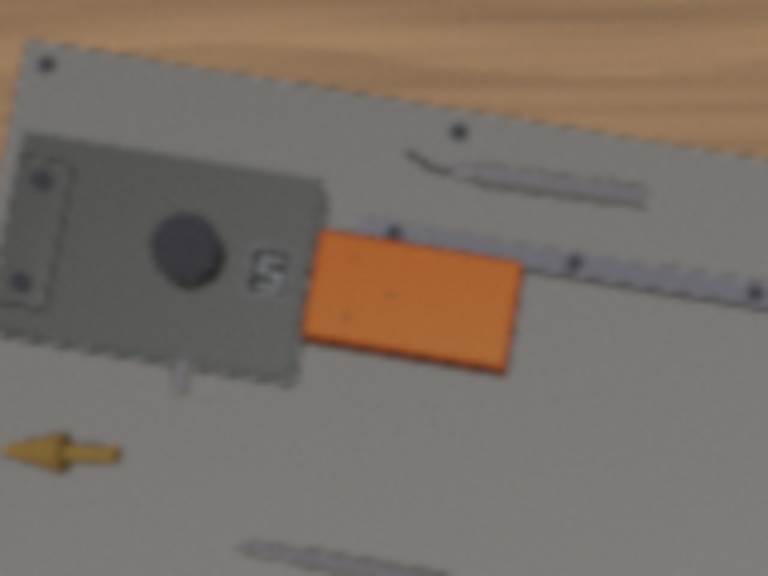

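```bash
python3 -c "
from workcell import arm
arm.finish_job()"
```

```text
the job is handed in; nothing more can be done
```

The turret is set to 5, and the enclosure is flush along the fence, bearing on stop screw 5. I handed the job in at about 44 s with the arm clear; no verdict was reported.

- **Turret:** It started at 1, resting in a notch. I pressed the knob down about 5.9 mm (about 10.5 N), turned it 180° counter-clockwise held down, then let it rise to within about 0.7 mm of home and released it. Both cameras show the knob up afterwards, and the top view shows a clear 5 in the window.
- **Enclosure:** I gripped it lightly and slid it square along the fence. Then I released it and pushed the far end gently with closed fingers until it met the screw.

Last checks:
- **Fence touch:** It met firm contact at the same position both times, 3.7 N on the last touch.
- **Screw touch:** The far end stopped within 0.1 mm of the first contact, 4.2 N on the last touch and 6.3 N at most.
- **Pictures:** They put the enclosure within about 0.4° of the plate, with its end about 62 mm from the turret axis. That is inside the screw's 61–73 mm range.
- **Other tools:** The centre punch, step drill and deburring tool look undisturbed in the final close-ups. I did not check the lid and the oil bottle again at the end.

Two things were not clean. One squaring push reached about 11 N against the fence before I backed off. I also briefly took a rise to 4.5 N during the gripped slide for the screw, but the later free pushes showed the real contact was about 6 mm further on.

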